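# Mount a drilled handle blank between the centres of a bead lathe

### The arm

A 7-joint arm with a two-finger parallel gripper is mounted at the origin on the work surface. World frame = base frame: x ahead of the robot, y to its left, z up, the work surface at z = 0. Lengths are in m, angles in degrees, forces in N, time in s.
With the tool pointing down it reaches from about 0.4 to 0.85 m from the base axis. Payload 10.4 kg.
Tool frame: the origin (TCP) lies between the finger pads; the fingertips stand 19 mm ahead of it and the grasp point (between the pads) is the TCP (r.tip_extent is the distance from the TCP to the fingertips, in m); z points along the fingers, x is the direction in which the jaws open and shut, and the axes are right-handed (so a half turn about z gives the same grasp; the last joint's range is limited). The gripper opens to 85 mm and grips with 20 to 120 N. Pads are 22 mm wide; open, the fingers measure 114 mm over their backs; the gripper's body (76 mm by 85 mm) begins 54 mm behind the grasp point. The pads swing forward as they close: fully open they stand 13 mm farther back than shut.
Start: joints at [70.841, 19.034, -3.707, 83.658, 1.238, 77.344, -5.071], TCP at [0.192, -0.595, 0.25] pointing down, gripper open.
Joint ranges: [-148.97, 148.97], [-28.65, 121.19], [-84.17, 76.75], [9.2, 138.47], [-72.65, 252.65], [3.7, 117.97], [-149.18, 149.18]. Speed limits (degrees/s): [127.2, 127.2, 159.86, 159.86, 180, 180, 180].

### API

Orientations are given as [roll, pitch, yaw] about the fixed x, y, z axes, in that order (R = Rz(yaw) Ry(pitch) Rx(roll)).
In Python, from workcell import r gives the robot as it stands.
- The arm moves only by the tool move_arm, never from a script. Its argument "commands" is one flat list of numbers, 7 for each row, row after row: the shift along the tool's x, y, z as a fraction of full scale, then the turn, a rotation vector about the tool's x, y, z as a fraction of full scale, then the finger opening in mm, from 0 to 85.4. A call has 1 to 10 rows; each row shifts and turns the commanded pose from where the row before left it, along the tool's axes as they then stand; what a row does not reach is not made up. Full scale, the value 1, is 50 mm for a shift and 0.12 rad for a turn. A row lasts 1/8 s, in which the tool goes at most 62.5 mm and 10.7 degrees, less where a joint would pass 70% of its speed; a pose out of reach is approached as far as the arm can. A call with a number of a shift or a turn outside -1 to 1 is refused whole. A call with a gripper value outside its range is refused whole. The fingers move at their own pace and stop on an object; "grip_force" is the grip in N (left out, the last holds). Time passes only in rows, so rows that do not move let the fingers close. It gives the time, the measured TCP pose, the force and the opening at its end, in the units of the state.
- r.get_obs(): the state, without advancing time (a new reading comes with each control period).
- r.capture(name): name is "scene" or "top" or "wrist"; returns (picture, depth): 420x560x3 uint8, red, green, blue; 420x560 float32, m along the optical axis (not along the pixel's ray), 0 where there is no reading.
- r.get_calibration(name): a dict with "fx", "fy", "cx", "cy" (pixels), "rvec" (rotation vector, rad) and "tvec" (3), from world to camera coordinates, as OpenCV has them. Camera axes: x right, y down, z forward; pixel columns grow to the right and rows downward; lengths in m; the calibration is good to about 2 mm. A picture is of the moment at which its call begins: read the wrist's pose just before it. get_calibration takes no time and is no camera call; for the wrist camera it gives the pose at the moment of the call.
- r.sign_off(): hands the job in, once; it reports no verdict.
The state is a dict: "time": time; "joint_pos": joint angles; "qvel": joint speeds; "joint_efforts": joint torques, N m; "tcp_pos": TCP position; "ee_rot": TCP orientation; "contact_force": force on the tool from outside, world axes, zero at the start; "torque": the same for the moment, N m; "grip_width": finger opening in m.
Only numpy, scipy, OpenCV 4.12 (cv2) and the standard library are available. Lean on these libraries where they do the work, as an engineer would, in place of code of your own. Each camera call takes 0.05 s, during which the arm holds its last target.

### The job

Turn the white turntable until the foot of its sloping stand points squarely at the front (robot-side) edge of the rubber mat and leave it so, then take the round drilled blank from the stand and lay it on the lathe's two V rests between the centres without dropping it, drawing the tailstock back beforehand if there is no room. Slide the tailstock up until both cone centres are fully seated in the bore and carry the blank clear of the rests, and leave the bottles standing and everything else where it is.

Things in the scene. Friction and masses are not known exactly. Their poses are not given: they have to be found in the camera images.
- lathe: Small bench bead lathe, fixed: aluminium bed 85 wide x 430 long, top 45 mm over the table. Origin on the table under the bed's middle; y runs along the bed towards the headstock (grey block 75 wide, 80 long, and motor, top 140 mm), -x is the operator's side, z up. The line of centres is parallel to y, 110 mm over the table, over the bed's middle.
- rests (a point): Midpoint of the two V rests, at the axis of a blank lying in them: 3.5 mm below the line of centres, so the cones lift it off when seated. The rests are 90 degree V notches open upward, each 10 mm long, 42 mm either side of this point along the lathe's y, up to 36 mm wide, tops at its level; 74 mm free between them, saddle below 57 mm over the table. Axes as the lathe.
- head_tip (a point): Tip of the fixed head centre, 110 mm over the table. The centre is a steel 60 degree cone pointing to the lathe's -y: 3 mm across at the blunt tip, 18 mm across 13 mm behind it. A seated bore's mouth lies about 8 mm past the tip, the blank's middle then about 57 mm from the tip. Axes as the lathe.
- tool_rest (a point): Top centre of the tool rest bar, 12 x 110 mm along y, 107 mm over the table, 85 mm out from the line of centres on the operator's side, fixed on a post and arm. Axes as the lathe.
- tailstock (a joint): Tailstock travel along the bed in m: 0 = drawn fully back, grows towards the headstock, stop at 0.085; with the blank seated it reads about 0.071 and the two cone tips are 113 mm apart. It slides stiffly (about 6 N) and stays where it is left.
- tail_tip (a point): Tip of the tailstock's cone centre, the same cone, pointing at the head centre on the line of centres. Axes as the lathe.
- tail_top (a point): Centre of the top face of the tailstock's upper block, 145 mm over the table and 63 mm behind its cone tip: block 44 mm across (lathe x), 60 mm along the bed, flat upright sides down to a 75 mm wide foot whose top is 67 mm over the table. A 60 mm handwheel on the line of centres lies 42 to 52 mm behind this point. Axes as the lathe.
- mat: Black rubber mat 250 x 250 x 3 mm, fixed, under the turntable. Origin at the centre of its underside; -x points to its front (robot-side) edge.
- turntable: White plastic turntable, turns either way about the mat's centre (light friction, stays where left): disc 210 mm across, 16 to 31 mm over the table. Origin on its axis, 3 mm over the table; its -x is the way the sloping stand's foot points. Two bottles stand on the disc at x 44, y +-54 mm.
- tab (a point): Top centre of one of the turntable's six round rim tabs, the one 30 degrees (counterclockwise from above) from its x; the others follow every 60 degrees. Tabs are 20 mm across, centred 122 mm from the axis, 15 to 41 mm over the table: push one sideways to turn the disc. Axes as the turntable.
- stand_front (a point): Point on the disc's rim at the foot (low end) of the sloping dark-wood stand, 105 mm from the axis, 31 mm over the table. Turned right, it lies straight from the hub towards the mat's front edge.
- hub (a point): Centre of the disc's top face, on the turning axis.
- blank: Round light-wood handle blank, 28 mm diameter, 130 long, about 60 g, a 12 mm bore in both ends alike. Origin at its middle, x its axis. It starts in the stand, sloping up 32 degrees from foot to hub, its middle 40 mm from the turntable's axis, 101 mm over the table, on two narrow saddles 42 mm either side of its middle; clear for 74 mm between; the stand's 30 mm wide spine is 17 mm below it.
- bottle_a: Yellow plastic bottle, 56 mm across, 120 tall, loose on the turntable. Origin under its centre, z up.
- bottle_b: Second yellow bottle, the same.
- tumbler: Glass tumbler, 68 mm across, 100 tall, standing loose on the table near the middle front. Origin under its centre, z up.
- silicone_lid: Green silicone lid, 100 mm across, 28 tall with its knob, on the table beyond the mat. Origin under its centre.
- opener: Chrome bottle opener lying flat on the table beyond the lathe, 115 mm long, 7 thick. Origin under its middle.
- square_blank: Square undrilled wood blank 22 x 140 x 22 mm lying beyond the lathe. Origin under its centre.
- gouge: Turning gouge lying near the back of the table, 250 mm long, 24 thick. Origin under its middle.
Mind the look-alikes: they are no part of the job. What is shaped like the bottle_a but green or red is not meant.

How it is judged:
By the outcome, as a careful person would: the job done as asked, in the order asked, and still so for the second after the job is handed in, with the robot touching nothing.
It also fails if it takes over 72 s, if anything falls off the work surface, if the arm or the gripper's body presses on something with over 40 N, if the wrist force passes 120 N, or if a joint passes its speed limit or range.

## Working session

There is one attempt and no reset: what is moved stays moved. The work goes in short steps, Python scripts to look and compute and a tool call to move; the robot and the scene stay as the last step left them, time stands still between calls to the robot, and variables do not carry over. Pictures are saved under pics/ and viewed, and the job is handed in when it is done.

Besides the shell and the picture viewer there is one more tool, called after "Call:" by a JSON object that holds its "op" and its "data", one argument or row to a line. move_arm: Moves the arm, as the interface text tells. Shift numbers are shares of 50 mm and turn numbers shares of 0.12 rad, none past 1 either way. Its arguments: {"type":"object","properties":{"commands":{"type":"array"},"grip_force":{"type":"number"}},"required":["commands"]}

```bash
ls; mkdir -p pics; cat > h.py <<'E'
import numpy as np, cv2
from workcell import r
from scipy.spatial.transform import Rotation as R
def cap(n,fn=None):
    c=r.get_calibration(n); im,d=r.capture(n)
    if fn: cv2.imwrite('pics/'+fn,im[:,:,::-1]); np.savez('pics/'+fn+'.npz',im=im,d=d,**{k:np.array(v) for k,v in c.items()})
    return im,d,c
def pts(d,c):
    Rm=cv2.Rodrigues(np.array(c['rvec'],float))[0]; t=np.array(c['tvec'],float).ravel()
    v,u=np.mgrid[:d.shape[0],:d.shape[1]]
    P=np.stack([(u-c['cx'])/c['fx']*d,(v-c['cy'])/c['fy']*d,d],-1)
    return (P-t)@Rm
def proj(p,c):
    Rm=cv2.Rodrigues(np.array(c['rvec'],float))[0]; t=np.array(c['tvec'],float).ravel()
    q=np.atleast_2d(p)@Rm.T+t
    return np.stack([q[:,0]/q[:,2]*c['fx']+c['cx'],q[:,1]/q[:,2]*c['fy']+c['cy']],-1)
def load(fn):
    z=np.load('pics/'+fn+'.npz'); return z['im'],z['d'],z
E
python3 - <<'E'
from h import *
for n in ['scene','top','wrist']:
    im,d,c=cap(n,n+'1.png'); 
    Rm=cv2.Rodrigues(np.array(c['rvec'],float))[0]
    print(n,c['fx'],-Rm.T@np.array(c['tvec']).ravel(),Rm[2])
print(r.get_obs(), r.tip_extent)
E
```

```text
pics
scene 406.17805436707084 [1.41660522 0.30780699 0.73342262] [-0.75655251 -0.32148851 -0.56945011]
top 514.2330125715573 [ 0.34990157 -0.04451386  1.26508185] [ 0.21777399 -0.01512526 -0.97588202]
wrist 312.7903061766746 [ 0.25835929 -0.57323275  0.37447252] [-0.26067712 -0.08401906 -0.96176309]
{'time': 0.15, 'joint_pos': array([70.83869718, 19.06433767, -3.70618549, 83.69319383,  1.23688493,
       77.34228561, -5.0719075 ]), 'qvel': array([ 5.61241922e-02, -3.74754159e-02,  9.23485049e-02, -1.71446012e-01,
       -1.39023601e-02, -3.51228965e-02,  5.79051199e-05]), 'joint_efforts': array([ 3.98090851e-04, -6.25827312e+01,  4.87197074e-02, -3.91849458e+01,
        1.60736544e-02,  7.44591001e-03,  3.95781456e-05]), 'tcp_pos': array([ 0.19167119, -0.59462583,  0.24970587]), 'ee_rot': array([ 1.79997949e+02,  5.99874032e-02, -7.21348363e+01]), 'contact_force': array([ 0.12839034, -0.72395842, -0.03790848]), 'torque': array([ 0.00096232,  0.03441882, -0.01637496]), 'grip_width': 0.08564197261780417} 0.019
```

View pics/scene1.png

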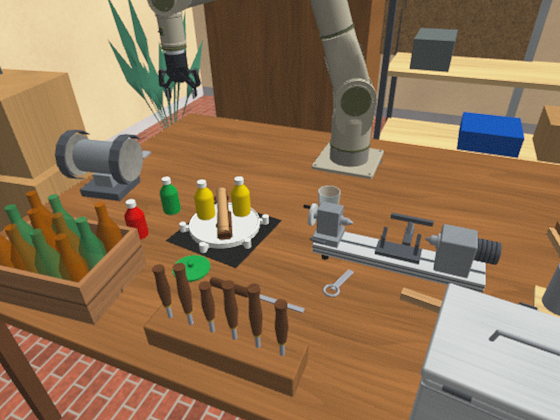

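View pics/top1.png

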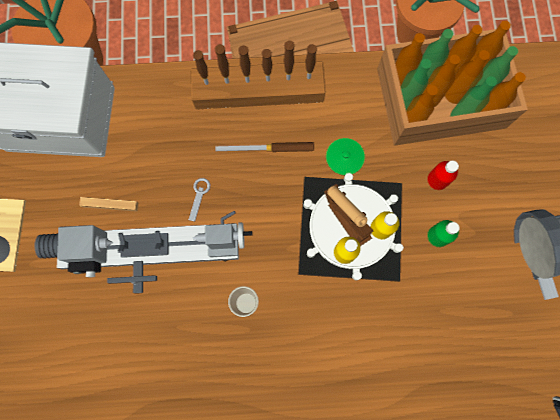

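View pics/wrist1.png

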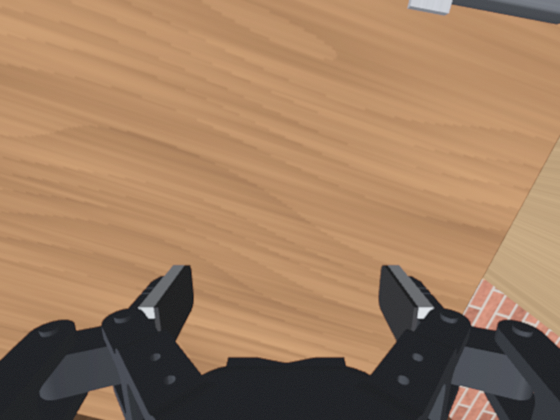

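```bash
cat > m1.py <<'E'
from h import *
im,d,c=load('top1.png'); P=pts(d,c)
hsv=cv2.cvtColor(im,cv2.COLOR_RGB2HSV)
def rep(n,m,): 
    p=P[m]; print(n,m.sum(),'mean',p.mean(0).round(4),'min',p.min(0).round(4),'max',p.max(0).round(4))
ok=d>0
roi=np.zeros(d.shape,bool); roi[165:290,285:415]=1
print('table z',np.median(P[300:400,300:500,2]))
# mat
v=hsv[:,:,2]
mat=roi&ok&(v<45)&(P[:,:,2]<0.012)
rep('mat',mat)
ct=cv2.minAreaRect(P[mat][:,:2].astype(np.float32)); print('matrect',ct)
# white disc
wh=roi&ok&(v>170)&(hsv[:,:,1]<60)
disc=wh&(abs(P[:,:,2]-0.031)<0.005)
rep('disc',disc)
tabs=wh&(abs(P[:,:,2]-0.041)<0.004)
n,l,s,ce=cv2.connectedComponentsWithStats(tabs.astype(np.uint8))
for i in range(1,n):
    if s[i,4]>8: print('tab',ce[i].round(1),s[i,4],P[l==i].mean(0).round(4))
yel=roi&ok&(hsv[:,:,0]>20)&(hsv[:,:,0]<35)&(hsv[:,:,1]>180)
n,l,s,ce=cv2.connectedComponentsWithStats(yel.astype(np.uint8))
for i in range(1,n):
    if s[i,4]>20:
        q=P[l==i]; print('bot',ce[i].round(1),s[i,4],q.mean(0).round(4),q.min(0).round(3),q.max(0).round(3))
hi=roi&ok&(P[:,:,2]>0.06)&(hsv[:,:,1]>50)&~yel&(hsv[:,:,0]<20)
q=P[hi]; print(len(q)); rep('blank',hi)
E
python3 m1.py
python3 - <<'E'
import cv2
im=cv2.imread('pics/top1.png')
cv2.imwrite('pics/c1.png',cv2.resize(im[160:295,280:415],None,fx=4.4,fy=4.4,interpolation=cv2.INTER_CUBIC))
cv2.imwrite('pics/c2.png',cv2.resize(im[170:320,30:270],None,fx=3.3,fy=3.3,interpolation=cv2.INTER_CUBIC))
E
```

```text
table z 0.0007411484142194453
mat 3112 mean [ 0.5626 -0.2237  0.0039] min [ 0.4403 -0.371  -0.006 ] max [ 0.7166 -0.0961  0.0114]
matrect ((0.5778325200080872, -0.23323191702365875), (0.24754539132118225, 0.24853816628456116), 82.65715789794922)
disc 3044 mean [ 0.5755 -0.225   0.0318] min [ 0.4474 -0.3414  0.026 ] max [ 0.7002 -0.1172  0.036 ]
tab [348.2 176.8] 46 [ 0.698  -0.2323  0.0413]
tab [392.8 198.3] 47 [ 0.6368 -0.3368  0.0416]
tab [307.2 202.9] 48 [ 0.638  -0.1265  0.0415]
tab [398.2 247.3] 51 [ 0.5155 -0.3366  0.0416]
tab [310.7 252.3] 50 [ 0.5161 -0.126   0.0415]
tab [356.5 275.1] 49 [ 0.4552 -0.2305  0.0412]
bot [382.9 226.7] 426 [ 0.5566 -0.2917  0.1037] [ 0.537 -0.354 -0.002] [ 0.595 -0.272  0.137]
bot [345.4 251.1] 388 [ 0.5049 -0.2001  0.1085] [ 0.485 -0.245  0.034] [ 0.547 -0.179  0.14 ]
960
blank 960 mean [ 0.5956 -0.2168  0.1066] min [ 0.5327 -0.2647  0.0601] max [ 0.6746 -0.1665  0.1509]
```

View pics/c1.png

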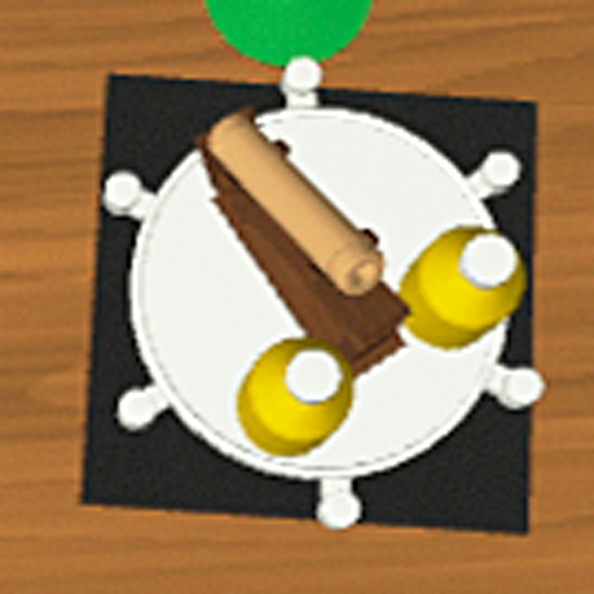

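View pics/c2.png

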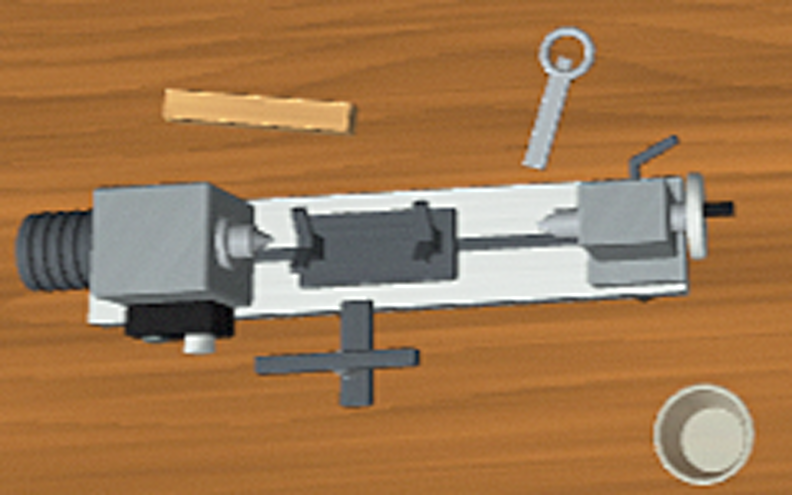

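```bash
cat > m2.py <<'E'
from h import *
im,d,c=load('top1.png'); P=pts(d,c)
hsv=cv2.cvtColor(im,cv2.COLOR_RGB2HSV); v=hsv[:,:,2]; ok=d>0
# lid
g=ok&(hsv[:,:,0]>50)&(hsv[:,:,0]<75)&(hsv[:,:,1]>150); 
for n_,m in [('lid',(slice(130,180),slice(320,370))),('greenbot',(slice(215,250),slice(420,465)))]:
    q=P[m][g[m]]; print(n_,q.mean(0).round(3),q.min(0).round(3),q.max(0).round(3))
# mat fit: maximize edges: use mask of black pixels at any z<0.012, border lines
roi=np.zeros(d.shape,np.uint8); roi[165:290,285:415]=1
mm=((v<60)&(roi>0)).astype(np.uint8)
n,l,s,ce=cv2.connectedComponentsWithStats(mm); 
pt=np.argwhere(mm)[:,::-1].astype(np.float32)
hull=cv2.convexHull(pt); 
# table-plane (z=.003) homography of hull
Rm=cv2.Rodrigues(c['rvec'])[0]; C=-Rm.T@c['tvec'].ravel()
def onplane(uv,z):
    uv=np.atleast_2d(uv); ray=np.stack([(uv[:,0]-c['cx'])/c['fx'],(uv[:,1]-c['cy'])/c['fy'],np.ones(len(uv))],-1)@Rm
    return C+ray*((z-C[2])/ray[:,2])[:,None]
H=onplane(hull.reshape(-1,2),0.003)[:,:2].astype(np.float32)
print('mat rect',cv2.minAreaRect(H)); 
bx=cv2.boxPoints(cv2.minAreaRect(H)); print(bx)
# blank: fit cylinder axis
from scipy.optimize import least_squares
yel=(hsv[:,:,0]>20)&(hsv[:,:,1]>180)
b=(roi>0)&ok&(P[:,:,2]>0.055)&(hsv[:,:,0]<20)&(hsv[:,:,1]>50)&(v>140)&~yel
q=P[b]; print('blank n',len(q))
def res(p):
    a=np.array([np.cos(p[3])*np.cos(p[4]),np.sin(p[3])*np.cos(p[4]),-np.sin(p[4])]); o=np.array([p[0],p[1],p[2]])
    w=q-o; return np.linalg.norm(w-np.outer(w@a,a),axis=1)-0.014
o0=[0.577+.04*.866,-.2315+.02,.101,np.radians(30),np.radians(32)]
f=least_squares(lambda p:np.r_[res(p),(p[2]-.101)*10],o0,loss='soft_l1',f_scale=.002); print(f.x[:3].round(4),np.degrees(f.x[3:]).round(2),np.median(abs(res(f.x))))
E
python3 m2.py
cat > m3.py <<'E'
from h import *
im,d,c=load('top1.png'); P=pts(d,c)
hsv=cv2.cvtColor(im,cv2.COLOR_RGB2HSV); ok=d>0
roi=np.zeros(d.shape,bool); roi[185:310,30:265]=1
Z=P[:,:,2]
for nm,z,t in [('bed',.045,.004),('head',.140,.004),('tail',.145,.003),('toolrest',.107,.004),('saddle',.057,.003),('foot',.067,.003)]:
    m=(roi&ok&(abs(Z-z)<t)).astype(np.uint8)
    n,l,s,ce=cv2.connectedComponentsWithStats(m)
    for i in range(1,n):
        if s[i,4]>40:
            q=P[l==i]; print(nm,ce[i].round(0),s[i,4],q.mean(0).round(4),cv2.minAreaRect(q[:,:2].astype(np.float32)))
q=P[280:325,225:265]; zz=q[...,2]; q=q[zz>0.05]; print('tumbler',q.mean(0),q.min(0),q.max(0))
E
python3 m3.py
```

```text
lid [ 0.762 -0.234  0.012] [ 0.715 -0.285 -0.   ] [ 0.812 -0.184  0.034]
greenbot [ 0.536 -0.433  0.07 ] [ 0.515 -0.468  0.011] [ 0.569 -0.416  0.102]
mat rect ((0.577736496925354, -0.23279118537902832), (0.2473587542772293, 0.2481851577758789), 82.5733871459961)
[[ 0.4386986  -0.33939332]
 [ 0.68480176 -0.37147278]
 [ 0.7167744  -0.12618905]
 [ 0.47067124 -0.09410959]]
blank n 538
[ 0.6137 -0.211   0.101 ] [29.73 32.23] 0.001096224677571647
bed [163. 246.] 2081 [0.5527 0.2255 0.0454] ((0.556318998336792, 0.2115081548690796), (0.322819322347641, 0.08638476580381393), 89.65827178955078)
bed [ 62. 264.] 59 [0.5234 0.4666 0.0453] ((0.5225930213928223, 0.4673038721084595), (0.025851227343082428, 0.016388138756155968), 73.02959442138672)
head [ 71. 242.] 1259 [0.5569 0.4067 0.1401] ((0.5573248863220215, 0.4246808588504791), (0.13217765092849731, 0.07507072389125824), 89.75727081298828)
head [240. 232.] 46 [0.5568 0.0351 0.1397] ((0.5556811094284058, 0.03538720682263374), (0.02725505642592907, 0.009083419106900692), 2.694913864135742)
tail [218. 234.] 441 [0.5552 0.0821 0.1453] ((0.5554558
[... 280 characters left out ...]
556 0.2682 0.0573] ((0.5562469363212585, 0.2691727876663208), (0.11198505014181137, 0.052284885197877884), 89.26133728027344)
saddle [137. 268.] 112 [0.5008 0.2841 0.0573] ((0.500991940498352, 0.28379666805267334), (0.03562917560338974, 0.021303169429302216), 0.8746189475059509)
saddle [137. 287.] 69 [0.4563 0.2836 0.0572] ((0.4573129117488861, 0.2838115096092224), (0.020975328981876373, 0.023404939100146294), 87.80557250976562)
foot [222. 252.] 174 [0.5268 0.082  0.0673] ((0.5284703969955444, 0.08184020966291428), (0.021132396534085274, 0.06964007765054703), 2.275484085083008)
tumbler [0.41003252 0.04168405 0.11539697] [ 0.34990157 -0.04451386  0.0502662 ] [0.44121511 0.07032838 1.26508185]
```

```bash
cat >> h.py <<'E'
def onplane(uv,z,c):
    Rm=cv2.Rodrigues(np.array(c['rvec'],float))[0]; C=-Rm.T@np.array(c['tvec'],float).ravel()
    uv=np.atleast_2d(uv); ray=np.stack([(uv[:,0]-c['cx'])/c['fx'],(uv[:,1]-c['cy'])/c['fy'],np.ones(len(uv))],-1)@Rm
    return C+ray*((z-C[2])/ray[:,2])[:,None]
E
python3 - <<'E'
from h import *
im,d,c=load('top1.png')
print(onplane([[111.5,242],[193.6,239]],.11,c))
P=pts(d,c)
# points above z .09 between y .14 and .36 near x=.556
m=(abs(P[...,0]-.556)<.03)&(P[...,1]>.12)&(P[...,1]<.37)&(P[...,2]>.075)
for y0 in np.arange(.12,.37,.006):
    q=P[m&(abs(P[...,1]-y0)<.003)]
    if len(q): print(round(y0,3),len(q),q[:,2].max().round(3),q[:,0].min().round(3),q[:,0].max().round(3))
big=cv2.resize(im[205:285,80:265,::-1],None,fx=4.3,fy=4.3,interpolation=cv2.INTER_CUBIC); cv2.imwrite('pics/c3.png',big)
im,d,c=load('scene1.png'); cv2.imwrite('pics/c4.png',cv2.resize(im[180:300,290:500,::-1],None,fx=3.8,fy=3.8,interpolation=cv2.INTER_CUBIC))
E
```

```text
[[0.55762803 0.32804698 0.11      ]
 [0.55324353 0.141998   0.11      ]]
0.12 10 0.122 0.547 0.565
0.126 26 0.123 0.547 0.566
0.132 17 0.124 0.547 0.564
0.138 12 0.118 0.55 0.559
0.144 3 0.119 0.555 0.556
0.222 39 0.105 0.534 0.578
0.228 54 0.107 0.534 0.578
0.234 15 0.105 0.535 0.578
0.306 47 0.108 0.535 0.579
0.312 49 0.109 0.535 0.579
0.318 16 0.105 0.537 0.579
0.33 11 0.117 0.553 0.562
0.336 23 0.123 0.546 0.564
0.342 33 0.125 0.546 0.567
0.348 28 0.126 0.545 0.566
0.354 67 0.132 0.538 0.575
0.36 199 0.145 0.526 0.586
0.366 71 0.146 0.528 0.584
```

View pics/c3.png

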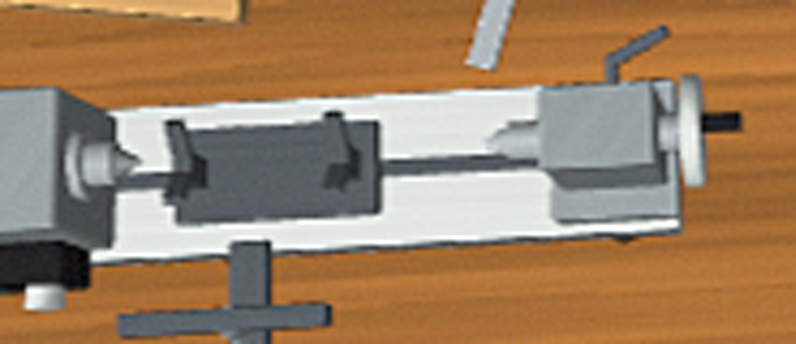

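View pics/c4.png

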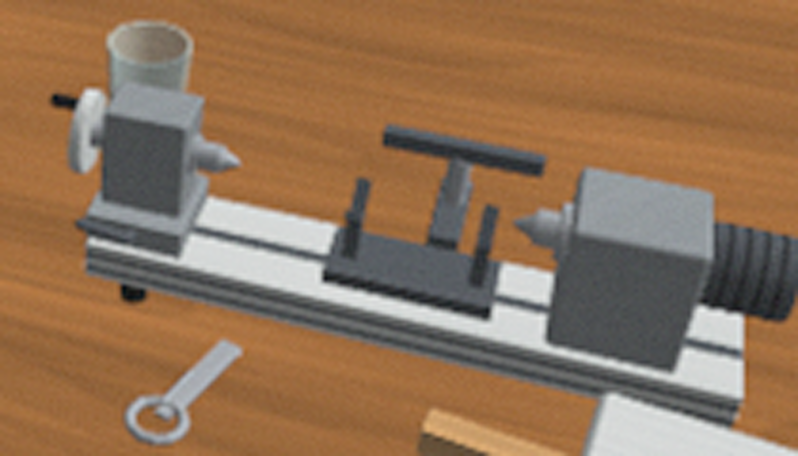

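```bash
cat >> h.py <<'E'
def rpy(a): return R.from_euler('xyz',a,degrees=True)
def plan(pos,rot,n,p0=None,R0=None,grip=85,dec=2,ease=True):
    """straight rows from commanded pose p0,R0 to pos, rot(Rotation). ease: trapezoid first/last rows half"""
    o=r.get_obs()
    if p0 is None: p0=np.array(o['tcp_pos'])
    if R0 is None: R0=rpy(o['ee_rot'])
    w=np.ones(n)
    if ease and n>3: w[0]=w[-1]=.5
    s=np.r_[0,np.cumsum(w)/w.sum()]
    rv=(R0.inv()*rot).as_rotvec()
    p=np.array(p0,float);Rc=R0; rows=[]
    for i in range(n):
        pt=p0+(np.array(pos)-p0)*s[i+1]; Rt=R0*R.from_rotvec(rv*s[i+1])
        sh=np.round(Rc.inv().apply(pt-p)/.05,dec); tu=np.round((Rc.inv()*Rt).as_rotvec()/.12,dec)
        rows.append(list(sh)+list(tu)+[grip]); p=p+Rc.apply(sh*.05); Rc=Rc*R.from_rotvec(tu*.12)
    for i in range(0,n,10): print('[',', '.join(' '.join([]) + ','.join('%g'%x for x in q) for q in rows[i:i+10]),']')
    print('end',p.round(4),Rc.as_euler('xyz',degrees=True).round(2),'maxshift',np.abs(np.array(rows)[:,:6]).max())
    return p,Rc
def save(p,Rc): np.savez('cmd.npz',p=p,q=Rc.as_quat())
def cmd(): z=np.load('cmd.npz'); return z['p'],R.from_quat(z['q'])
E
python3 - <<'E'
from h import *
p,q=plan([.701,-.232,.25],rpy([180,0,-90]),16); save(p,q)
E
```

```text
[ -0.13,-0.4,-0,0,0,0.09,85, -0.26,-0.79,-0,0,0,0.17,85, -0.27,-0.79,-0,0,0,0.17,85, -0.3,-0.78,-0,0,0,0.18,85, -0.3,-0.77,-0,0,0,0.17,85, -0.33,-0.77,-0,0,0,0.17,85, -0.34,-0.76,-0,0,0,0.18,85, -0.36,-0.75,-0,0,0,0.17,85, -0.37,-0.75,-0,0,0,0.17,85, -0.39,-0.74,-0,0,0.01,0.18,85 ]
[ -0.4,-0.73,-0,0,-0,0.17,85, -0.42,-0.72,-0,0,-0,0.17,85, -0.43,-0.71,-0,0,-0,0.18,85, -0.45,-0.7,-0,0,-0,0.17,85, -0.46,-0.7,-0,0,-0,0.17,85, -0.24,-0.34,-0,0,-0,0.09,85 ]
end [ 0.701  -0.2319  0.2498] [ 1.7999e+02 -1.0000e-02 -9.0010e+01] maxshift 0.79
```

Candidates for the blank, as top-image pixels:
- the round light-wood piece on the stand at (347,205), with its bore visible in the close crop
- the square blank at (108,203)
- the gouge handle at (294,147)
- the rack handles at (200–310,65)

I choose (347,205). The bottles meant are the yellow ones at (347,249) and (385,225), not the green one at (443,233) or the red one at (443,175). The foot points about 30° in world, so the table turns about +143° counterclockwise. The tips are about 185 mm apart, so the tailstock is already fully back.

Call:
{"op": "move_arm", "data": {
  "commands": [-0.13,-0.4,0,0,0,0.09,85,-0.26,-0.79,0,0,0,0.17,85,-0.27,-0.79,0,0,0,0.17,85,-0.3,-0.78,0,0,0,0.18,85,-0.3,-0.77,0,0,0,0.17,85,-0.33,-0.77,0,0,0,0.17,85,-0.34,-0.76,0,0,0,0.18,85,-0.36,-0.75,0,0,0,0.17,85,-0.37,-0.75,0,0,0,0.17,85,-0.39,-0.74,0,0,0.01,0.18,85]
}}

```text
time: 1.4
tcp_pos: [0.5153, -0.3642, 0.25]
ee_rot: [180.0, -0.1, -83.5]
contact_force: [0.2, 0.5, 1.3]
grip_width: 0.0849
```

Call:
{"op": "move_arm", "data": {
  "commands": [-0.4,-0.73,0,0,0,0.17,60,-0.42,-0.72,0,0,0,0.17,60,-0.43,-0.71,0,0,0,0.18,60,-0.45,-0.7,0,0,0,0.17,60,-0.46,-0.7,0,0,0,0.17,60,-0.24,-0.34,0,0,0,0.09,60]
}}

```text
time: 2.15
tcp_pos: [0.7026, -0.2296, 0.2492]
ee_rot: [180.0, 0.0, -89.9]
contact_force: [0.1, -0.1, 0.9]
grip_width: 0.06
```

```bash
python3 - <<'E'
from h import *
o=r.get_obs(); print(o['time'],o['tcp_pos'],o['ee_rot'],o['grip_width'],o['joint_pos'].round(0))
im,d,c=cap('wrist','w2.png')
print(r.get_obs()['tcp_pos'])
E
```

```text
2.15 [ 0.70257061 -0.22958515  0.24917231] [ 1.79963119e+02  1.15066528e-02 -8.98902621e+01] 0.06001944479037736 [ 24.  35. -16.  62.   9.  84. -80.]
[ 0.70372738 -0.22758915  0.24871146]
```

View pics/w2.png

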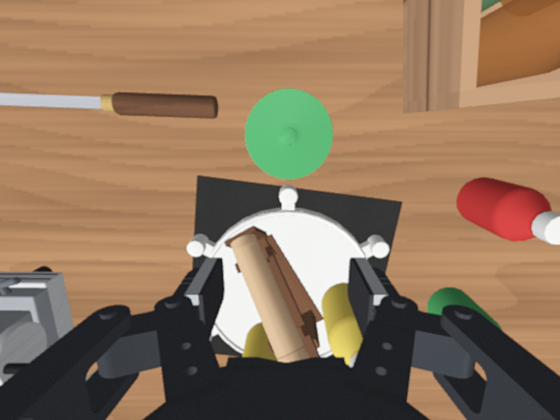

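```bash
cat > m4.py <<'E'
from h import *
import sys
def tabs(fn):
    im,d,c=load(fn); P=pts(d,c); hsv=cv2.cvtColor(im,cv2.COLOR_RGB2HSV)
    m=(d>0)&(hsv[...,2]>170)&(hsv[...,1]<60)&(abs(P[...,2]-.041)<.004)
    n,l,s,ce=cv2.connectedComponentsWithStats(m.astype(np.uint8))
    for i in range(1,n):
        if s[i,4]>30: print('tab',ce[i].round(1),s[i,4],P[l==i].mean(0).round(4), onplane([ce[i]],.041,c)[0].round(4))
    g=(hsv[...,0]>50)&(hsv[...,0]<75)&(hsv[...,1]>120)&(d>0)
    h=(hsv[...,2]<60)&(d>0)&(P[...,2]<.012)&(P[...,2]>-.005)&(P[...,0]>.43)&(P[...,0]<.73)&(abs(P[...,1]+.23)<.16)
    print('mat',cv2.minAreaRect(P[h][:,:2].astype(np.float32)))
if __name__=='__main__': tabs(sys.argv[1])
E
python3 - <<'E'
from h import *
im,d,c=cap('wrist','w3.png'); o=r.get_obs(); print(o['time'],o['tcp_pos'])
E
python3 m4.py w3.png
```

```text
2.25 [ 0.70252284 -0.22908046  0.24889914]
tab [289.7 197.3] 243 [ 0.699  -0.232   0.0422] [ 0.6988 -0.232   0.041 ]
tab [196.8 249.1] 211 [ 0.6384 -0.1265  0.0419] [ 0.638  -0.1262  0.041 ]
tab [381.2 250.1] 227 [ 0.6377 -0.3365  0.0421] [ 0.6373 -0.3369  0.041 ]
mat ((0.5762242674827576, -0.23188678920269012), (0.24628430604934692, 0.24802632629871368), 82.68852233886719)
```

Call:
{"op": "move_arm", "data": {
  "commands": [0,0,0.4,0,0,0,60,0,0,0.8,0,0,0,60,0,0,0.8,0,0,0,50,0,0,0.8,0,0,0,44,0,0,0.8,0,0,0,40,0,0,0.48,0,0,0,40,0,0,0,0,0,0,40,0,0,0,0,0,0,40]
}}

```text
time: 3.25
tcp_pos: [0.7011, -0.2334, 0.0472]
ee_rot: [-179.9, -0.1, -90.1]
contact_force: [0.4, 0.2, 0.4]
grip_width: 0.0399
```

```bash
python3 - <<'E'
from h import *
im,d,c=cap('wrist','w4.png'); o=r.get_obs(); print(o['time'],o['tcp_pos'],o['ee_rot'],o['contact_force'])
im,d,c=cap('scene','s4.png'); cv2.imwrite('pics/s4c.png',cv2.resize(im[140:280,130:300,::-1],None,fx=4,fy=4,interpolation=cv2.INTER_CUBIC))
E
python3 m4.py w4.png
```

```text
3.3 [ 0.70159678 -0.23326383  0.04778726] [-1.79868959e+02 -1.18748232e-01 -9.00542856e+01] [ 0.46969255 -0.47269324 -0.62534885]
tab [282.  286.9] 1248 [ 0.6994 -0.2316  0.0421] [ 0.6988 -0.2316  0.041 ]
mat ((0.6589318513870239, -0.24261949956417084), (0.24696506559848785, 0.08694079518318176), 83.42473602294922)
```

View pics/w4.png

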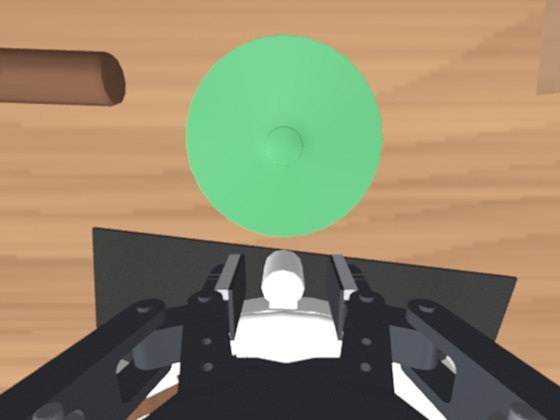

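View pics/s4c.png

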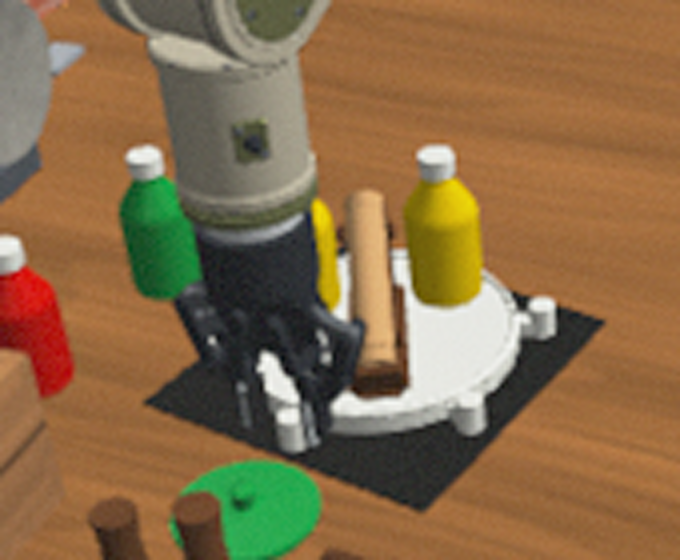

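Call:
{"op": "move_arm", "data": {
  "commands": [0,0,0,0,0,0,28,0,0,0,0,0,0,28,-0.074,0.001,0,0,0,-0.25,28,-0.074,0.001,0,0,0,-0.25,28,-0.149,0.0045,0,0,0,-0.5,28,-0.149,0.0045,0,0,0,-0.5,28,-0.223,0.01,0,0,0,-0.75,28,-0.223,0.01,0,0,0,-0.75,28]
}}

```text
time: 4.35
tcp_pos: [0.6933, -0.1883, 0.0462]
ee_rot: [-180.0, -0.1, -69.1]
contact_force: [-0.0, -0.7, -0.1]
grip_width: 0.0281
```

```bash
python3 - <<'E'
from h import *
im,d,c=cap('wrist','w5.png'); o=r.get_obs(); print(o['time'],o['tcp_pos'],o['ee_rot'],o['contact_force'])
h=np.array([.5768,-.2317]); v=o['tcp_pos'][:2]-h; print(np.hypot(*v),np.degrees(np.arctan2(v[1],v[0])))
E
python3 m4.py w5.png
```

```text
4.4 [ 0.69309034 -0.18627855  0.04619121] [-1.79998284e+02 -1.75260818e-02 -6.88043639e+01] [0.91559898 1.06334985 1.12184567]
0.12484610768689748 21.334951350656898
tab [293.4 287.5] 1304 [ 0.6932 -0.1923  0.042 ] [ 0.6927 -0.1925  0.041 ]
mat ((0.6390863656997681, -0.23933954536914825), (0.24600408971309662, 0.12385273724794388), 82.7032699584961)
```

View pics/w5.png

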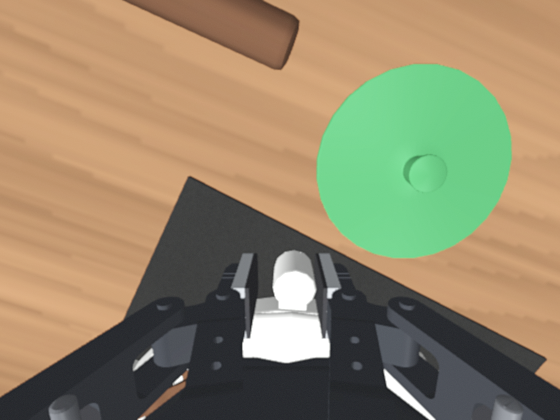

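Call:
{"op": "move_arm", "data": {
  "commands": [-0.223,0.01,0,0,0,-0.75,28,-0.223,0.01,0,0,0,-0.75,28,-0.223,0.01,0,0,0,-0.75,28,-0.223,0.01,0,0,0,-0.75,28,-0.223,0.01,0,0,0,-0.75,28,-0.223,0.01,0,0,0,-0.75,28,-0.223,0.01,0,0,0,-0.75,28,-0.223,0.01,0,0,0,-0.75,28,-0.223,0.01,0,0,0,-0.75,28,-0.223,0.01,0,0,0,-0.75,28]
}}

```text
time: 5.65
tcp_pos: [0.6152, -0.1139, 0.0463]
ee_rot: [180.0, -0.1, -17.7]
contact_force: [1.3, 0.2, 0.1]
grip_width: 0.0282
```

```bash
python3 - <<'E'
from h import *
im,d,c=cap('wrist','w6.png'); o=r.get_obs(); print(o['time'],o['tcp_pos'],o['ee_rot'],o['contact_force'],o['joint_pos'].round(0))
h=np.array([.5768,-.2317]); v=o['tcp_pos'][:2]-h; print(np.hypot(*v),np.degrees(np.arctan2(v[1],v[0])))
cap('scene','s6.png')
E
python3 m4.py w6.png
```

```text
5.7 [ 0.61400354 -0.11347962  0.04607492] [ 1.79936748e+02 -1.93375148e-03 -1.73871072e+01] [-0.04339408  0.19377295 -1.61234673] [ 31.  33. -32.  94.  20.  59. -25.]
0.12393611744740221 72.53139350812786
tab [245.6 259.9] 76 [ 0.6021 -0.0978  0.0412] [ 0.6021 -0.0978  0.041 ]
tab [325.9 260. ] 79 [ 0.6366 -0.1088  0.0413] [ 0.6366 -0.1089  0.041 ]
tab [293.7 284.1] 1386 [ 0.6193 -0.1156  0.0419] [ 0.6191 -0.116   0.041 ]
mat ((0.6083967685699463, -0.13218270242214203), (0.04353464022278786, 0.20602723956108093), 89.38007354736328)
```

View pics/s6.png

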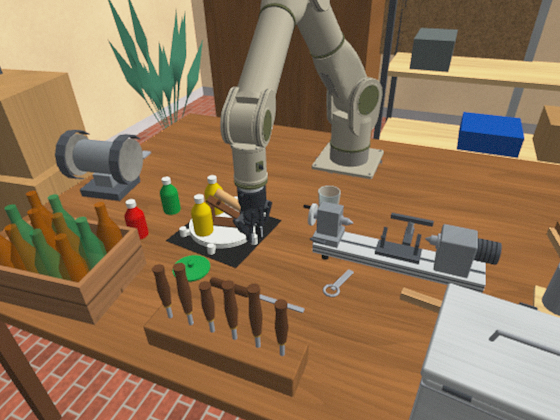

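Call:
{"op": "move_arm", "data": {
  "commands": [-0.223,0.01,0,0,0,-0.75,28,-0.223,0.01,0,0,0,-0.75,28,-0.223,0.01,0,0,0,-0.75,28,-0.223,0.01,0,0,0,-0.75,28,-0.223,0.01,0,0,0,-0.75,28,-0.223,0.01,0,0,0,-0.75,28,-0.223,0.01,0,0,0,-0.75,28,-0.223,0.01,0,0,0,-0.75,28,-0.223,0.01,0,0,0,-0.75,28,-0.223,0.01,0,0,0,-0.75,28]
}}

```text
time: 7.0
tcp_pos: [0.5086, -0.1293, 0.0463]
ee_rot: [179.9, -0.0, 33.8]
contact_force: [1.8, 1.3, -0.1]
grip_width: 0.0282
```

Call:
{"op": "move_arm", "data": {
  "commands": [-0.223,0.01,0,0,0,-0.75,28,-0.149,0.0045,0,0,0,-0.5,28,-0.149,0.0045,0,0,0,-0.5,28,-0.104,0.002,0,0,0,-0.35,28,-0.074,0.001,0,0,0,-0.25,28,-0.06,0.001,0,0,0,-0.2,28,-0.06,0.001,0,0,0,-0.2,28,0,0,0,0,0,0,28]
}}

```text
time: 8.0
tcp_pos: [0.4783, -0.1574, 0.046]
ee_rot: [180.0, 0.1, 52.6]
contact_force: [-0.8, 0.1, -0.1]
grip_width: 0.0283
```

```bash
cat > m5.py <<'E'
from h import *
import sys
k=sys.argv[1]
o=r.get_obs(); im,d,c=cap('wrist','w%s.png'%k);  print(o['time'],o['tcp_pos'],o['ee_rot'],o['contact_force'],o['joint_pos'].round(0))
h=np.array([.5768,-.2317]); v=o['tcp_pos'][:2]-h; print(np.hypot(*v),np.degrees(np.arctan2(v[1],v[0])))
im,d,c=cap('top','t%s.png'%k)
hsv=cv2.cvtColor(im,cv2.COLOR_RGB2HSV);P=pts(d,c)
roi=np.zeros(d.shape,bool); roi[165:290,285:415]=1
m=roi&(d>0)&(hsv[...,2]>170)&(hsv[...,1]<60)&(abs(P[...,2]-.041)<.004)
n,l,s,ce=cv2.connectedComponentsWithStats(m.astype(np.uint8))
for i in range(1,n):
    if s[i,4]>15:
        p=P[l==i].mean(0); v=p[:2]-h; print('tab',ce[i].round(1),s[i,4],p.round(4),'r %.4f ang %.2f'%(np.hypot(*v),np.degrees(np.arctan2(v[1],v[0]))))
cv2.imwrite('pics/t%sc.png'%k,cv2.resize(im[150:300,270:430,::-1],None,fx=3.7,fy=3.7,interpolation=cv2.INTER_CUBIC))
E
python3 m5.py 7; python3 m4.py w7.png
```

```text
8.0 [ 0.47834079 -0.1574253   0.04602923] [1.79957873e+02 6.02888551e-02 5.26316840e+01] [-0.77553528  0.12013883 -0.12164725] [ 55.  24. -49. 112.  23.  54.  48.]
0.12333266363283543 142.97018504801053
tab [330.6 180.6] 41 [ 0.6907 -0.1882  0.0418] r 0.1220 ang 20.91
tab [379.6 185.5] 42 [ 0.6712 -0.3079  0.041 ] r 0.1213 ang -38.93
tab [302.3 220. ] 45 [ 0.5959 -0.1113  0.0419] r 0.1219 ang 80.98
tab [402.5 229.6] 51 [ 0.5577 -0.3518  0.0416] r 0.1216 ang -99.01
tab [245.5 260.2] 73 [ 0.4593 -0.165   0.0413] [ 0.4594 -0.1651  0.041 ]
tab [325.8 260.3] 79 [ 0.4812 -0.1364  0.0413] [ 0.4814 -0.1364  0.041 ]
tab [293.6 280.7] 1408 [ 0.4803 -0.1538  0.0418] [ 0.4806 -0.1541  0.041 ]
mat ((0.5092827081680298, -0.17584548890590668), (0.19108720123767853, 0.07912307232618332), 50.56350326538086)
```

View pics/t7c.png

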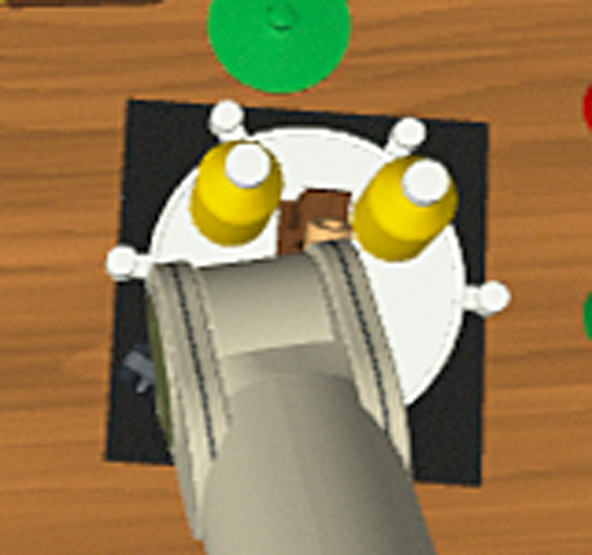

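View pics/w7.png

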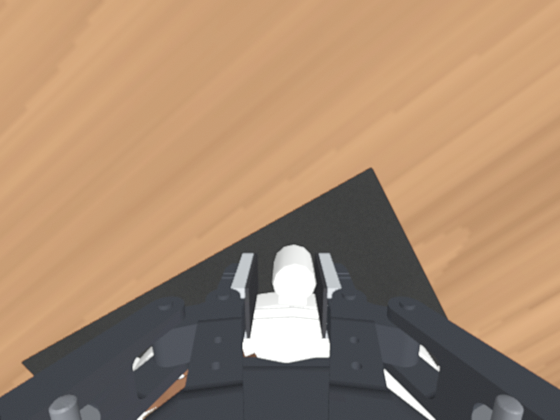

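Call:
{"op": "move_arm", "data": {
  "commands": [0,0,0,0,0,0,23,0,0,0,0,0,0,21,0,0,0,0,0,0,20,0,0,0,0,0,0,20],
  "grip_force": 20
}}

```text
time: 8.6
tcp_pos: [0.4785, -0.1571, 0.0461]
ee_rot: [179.9, 0.0, 52.7]
contact_force: [0.4, 0.4, 0.0]
grip_width: 0.0202
```

```bash
python3 m5.py 8; python3 m4.py w8.png
```

```text
8.6 [ 0.47851469 -0.15713     0.04606824] [1.79949221e+02 4.91028757e-02 5.26576445e+01] [0.42103403 0.42582186 0.03442272] [ 55.  24. -49. 112.  23.  54.  48.]
0.12337215261732587 142.81206432578955
tab [329.3 181.4] 47 [ 0.6892 -0.1847  0.0413] r 0.1218 ang 22.68
tab [378.6 184.8] 45 [ 0.6729 -0.3055  0.0417] r 0.1211 ang -37.53
tab [302.1 221.5] 42 [ 0.5926 -0.1108  0.0408] r 0.1219 ang 82.57
tab [402.3 228.5] 45 [ 0.5605 -0.3516  0.0413] r 0.1210 ang -97.73
tab [254.3 260.1] 79 [ 0.4619 -0.1616  0.041 ] [ 0.462  -0.1617  0.041 ]
tab [317.  260.3] 81 [ 0.479  -0.1392  0.0413] [ 0.4791 -0.1393  0.041 ]
tab [285.5 280.6] 1408 [ 0.4783 -0.1564  0.0418] [ 0.4786 -0.1567  0.041 ]
mat ((0.47633540630340576, -0.1526140421628952), (0.0, 0.0), 0.0)
```

```bash
python3 - <<'E'
from h import *
o=r.get_obs()
p0=np.array([.4785,-.1571,.046]);R0=rpy([180,0,52.7])
p=p0+[0,0,.15]
th=np.radians(-7.5); X=np.array([np.cos(th),np.sin(th),0]);Y=np.array([-np.sin(th),np.cos(th),0]);Z=np.array([0,0,1.])
s,c=np.sin(np.radians(32)),np.cos(np.radians(32))
n=-s*X+c*Z; u=c*X+s*Z
Rb=R.from_matrix(np.stack([Y,u,-n],1)); print(Rb.as_euler('xyz',degrees=True))
mid=np.array([.5768,-.2317,.101])-.04*X+[0,0,0]
print(mid, mid+.128*n)
p,q=plan(mid+.128*n,Rb,11,p,R0); save(p,q)
E
```

```text
[148.    0.   82.5]
[ 0.53714221 -0.22647895  0.101     ] [ 0.46989283 -0.2176254   0.20955016]
[ -0.05,0.03,-0.01,-0.23,0.06,-0.21,85, -0.11,0.06,-0.03,-0.45,0.12,-0.42,85, -0.11,0.05,-0.02,-0.46,0.12,-0.42,85, -0.11,0.05,-0.03,-0.45,0.12,-0.43,85, -0.12,0.04,-0.02,-0.46,0.12,-0.42,85, -0.12,0.04,-0.02,-0.45,0.13,-0.42,85, -0.11,0.04,-0.02,-0.46,0.12,-0.42,85, -0.12,0.03,-0.03,-0.45,0.12,-0.42,85, -0.12,0.03,-0.02,-0.46,0.12,-0.43,85, -0.13,0.02,-0.02,-0.45,0.12,-0.42,85 ]
[ -0.06,0,-0.01,-0.23,0.06,-0.21,85 ]
end [ 0.4697 -0.2178  0.2093] [1.4799e+02 1.0000e-02 8.2500e+01] maxshift 0.46
```

Call:
{"op": "move_arm", "data": {
  "commands": [0,0,0,0,0,0,26,0,0,0,0,0,0,34,0,0,0,0,0,0,34,0,0,-0.3,0,0,0,34,0,0,-0.6,0,0,0,34,0,0,-0.8,0,0,0,34,0,0,-0.8,0,0,0,60,0,0,-0.5,0,0,0,85]
}}

```text
time: 9.7
tcp_pos: [0.4791, -0.1568, 0.199]
ee_rot: [179.8, 0.0, 52.7]
contact_force: [-0.1, -0.7, -0.5]
grip_width: 0.069
```

Call:
{"op": "move_arm", "data": {
  "commands": [-0.05,0.03,-0.01,-0.23,0.06,-0.21,85,-0.11,0.06,-0.03,-0.45,0.12,-0.42,85,-0.11,0.05,-0.02,-0.46,0.12,-0.42,85,-0.11,0.05,-0.03,-0.45,0.12,-0.43,85,-0.12,0.04,-0.02,-0.46,0.12,-0.42,85,-0.12,0.04,-0.02,-0.45,0.13,-0.42,85,-0.11,0.04,-0.02,-0.46,0.12,-0.42,85,-0.12,0.03,-0.03,-0.45,0.12,-0.42,85,-0.12,0.03,-0.02,-0.46,0.12,-0.43,85,-0.13,0.02,-0.02,-0.45,0.12,-0.42,85]
}}

```text
time: 10.95
tcp_pos: [0.4706, -0.2146, 0.2102]
ee_rot: [149.4, -0.2, 81.1]
contact_force: [-0.0, 1.2, 0.3]
grip_width: 0.0852
```

Call:
{"op": "move_arm", "data": {
  "commands": [-0.06,0,-0.01,-0.23,0.06,-0.21,85,0,0,0,0,0,0,85,0,0,0,0,0,0,85]
}}

```text
time: 11.32
tcp_pos: [0.4701, -0.2172, 0.21]
ee_rot: [148.0, 0.1, 82.5]
contact_force: [0.7, -0.8, -0.1]
grip_width: 0.085
```

```bash
python3 m5.py 9; python3 m4.py w9.png
```

```text
11.325 [ 0.47005236 -0.21723254  0.21003181] [1.47965782e+02 1.03498876e-01 8.24785943e+01] [ 0.7109415  -0.84375873 -0.13983823] [ 70. -11. -40. 125. -31.  37. 133.]
0.10772356261681304 172.28175814491064
tab [329.3 181.4] 41 [ 0.6891 -0.1848  0.0415] r 0.1217 ang 22.65
tab [378.4 184.8] 39 [ 0.673  -0.3049  0.0416] r 0.1209 ang -37.26
tab [302.4 221.4] 44 [ 0.5926 -0.1114  0.0412] r 0.1213 ang 82.52
tab [402.6 228.4] 46 [ 0.5607 -0.3522  0.0415] r 0.1216 ang -97.59
tab [323.8 266.5] 36 [ 0.4802 -0.1545  0.0413] r 0.1236 ang 141.38
tab [210.6  98.2] 466 [ 0.4622 -0.2775  0.0417] [ 0.4625 -0.2777  0.041 ]
tab [361.2  98.6] 442 [ 0.4783 -0.1576  0.0417] [ 0.4786 -0.1575  0.041 ]
tab [171.  192.5] 240 [ 0.5584 -0.3512  0.0415] [ 0.5588 -0.3515  0.041 ]
tab [401.5 193. ] 209 [ 0.5903 -0.1108  0.0414] [ 0.5906 -0.1107  0.041 ]
mat ((0.5747552514076233, -0.2319411039352417), (0.24797284603118896, 0.24732716381549835), 82.55461120605469)
```

View pics/w9.png

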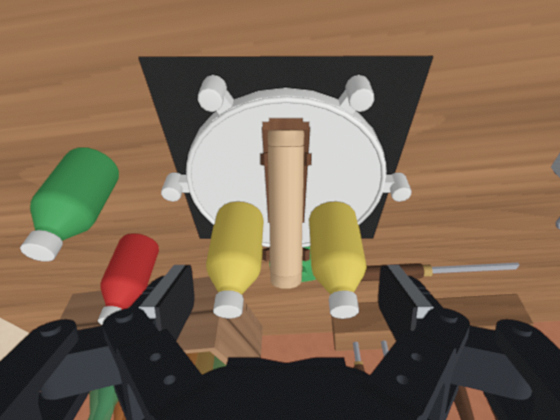

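View pics/t9c.png

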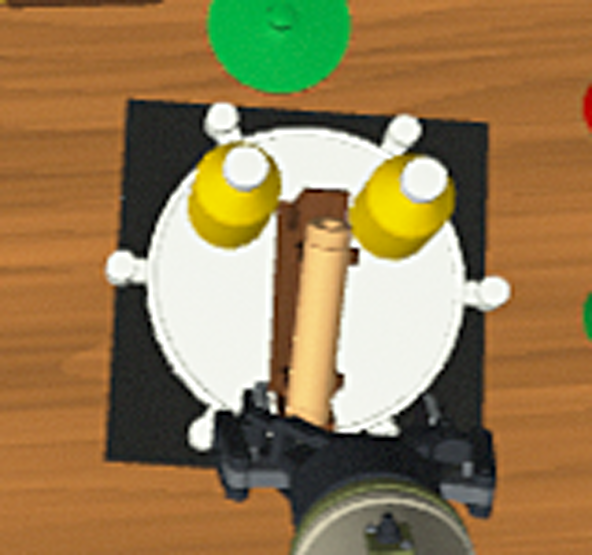

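```bash
cat > fit.py <<'E'
from h import *
from scipy.optimize import least_squares
def fitcyl(q,o0,a0):
    a0=a0/np.linalg.norm(a0); e1=np.cross(a0,[.3,.5,.7]); e1/=np.linalg.norm(e1); e2=np.cross(a0,e1)
    def ax(p): a=a0+p[2]*e1+p[3]*e2; return a/np.linalg.norm(a)
    def res(p):
        a=ax(p); w=q-(o0+p[0]*e1+p[1]*e2); return np.linalg.norm(w-np.outer(w@a,a),axis=1)-.014
    f=least_squares(res,np.zeros(4),loss='soft_l1',f_scale=.001)
    a=ax(f.x); o=o0+f.x[0]*e1+f.x[1]*e2; t=(q-o)@a; rr=abs(res(f.x))<.003
    lo,hi=np.percentile(t[rr],[.3,99.7]); return o,a,lo,hi,np.median(abs(res(f.x)))
E
python3 - <<'E'
from fit import *
for fn in ['w9.png','t9.png']:
    im,d,c=load(fn); P=pts(d,c); hsv=cv2.cvtColor(im,cv2.COLOR_RGB2HSV)
    mid=np.array([.5371,-.2265,.101]); th=np.radians(-7.5); u=np.array([np.cos(th)*.848,np.sin(th)*.848,.53])
    w=P-mid; t=w@u; rad=np.linalg.norm(w-t[...,None]*u,axis=-1)
    m=(d>0)&(rad<.022)&(abs(t)<.09)&(hsv[...,2]>130)&(hsv[...,0]<20)&(hsv[...,1]<150)
    q=P[m]; o,a,lo,hi,e=fitcyl(q,mid,u); print(len(q),o+a*(lo+hi)/2,hi-lo,e,'pitch',np.degrees(np.arcsin(a[2])),'yaw',np.degrees(np.arctan2(a[1],a[0])))
    # at t=0 axis offset
    print(o, hsv[m].mean(0))
E
```

```text
5207 [ 0.53622221 -0.22659914  0.10169784] 0.1283985883504783 0.0003489546363438789 pitch 32.024643527725715 yaw -7.396392541392586
[ 0.5365225  -0.22663812  0.10188724] [ 16.09813712  78.18033417 196.51526791]
459 [ 0.53860072 -0.22661297  0.10253223] 0.12873823655444083 0.0010587349162366668 pitch 32.206766475195835 yaw -7.3306003536286175
[ 0.53684985 -0.22638772  0.10142027] [ 17.17211329 128.01089325 210.8540305 ]
```

Call:
{"op": "move_arm", "data": {
  "commands": [0,0,0.2,0,0,0,85,0,0,0.5,0,0,0,85,0,0,0.6,0,0,0,85,0,0,0.5,0,0,0,70,0,0,0.4,0,0,0,60,0,0,0.2,0,0,0,50,0,0,0,0,0,0,45],
  "grip_force": 35
}}

```text
time: 12.3
tcp_pos: [0.5329, -0.2252, 0.1066]
ee_rot: [148.0, -0.0, 82.5]
contact_force: [-0.9, 0.6, 0.1]
grip_width: 0.0452
```

```bash
python3 - <<'E'
from h import *
o=r.get_obs(); im,d,c=cap('wrist','w10.png');  print(o['time'],o['tcp_pos'],o['ee_rot'],o['contact_force'],o['joint_pos'].round(0))
E
```

```text
12.3 [ 0.53294665 -0.22522544  0.10661213] [ 1.48019215e+02 -4.89493647e-02  8.25116022e+01] [-0.86252588  0.55408591  0.13755991] [ 65.  10. -43. 124.  -6.  19. 111.]
```

View pics/w10.png

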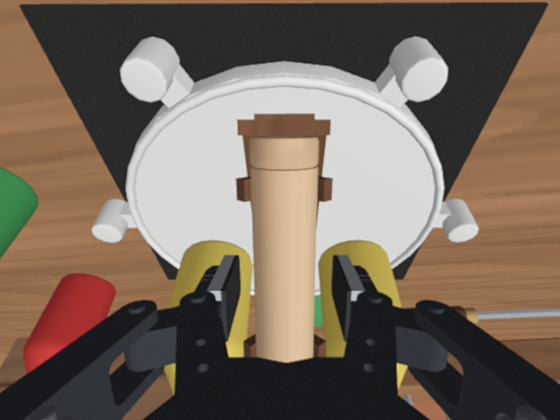

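Call:
{"op": "move_arm", "data": {
  "commands": [0,0,0,0,0,0,36,0,0,0,0,0,0,30,0,0,0,0,0,0,25,0,0,0,0,0,0,20,0,0,0,0,0,0,20],
  "grip_force": 35
}}

```text
time: 12.98
tcp_pos: [0.5327, -0.2262, 0.1083]
ee_rot: [147.9, 0.1, 82.5]
contact_force: [-5.4, 1.8, 6.5]
grip_width: 0.027
```

```bash
python3 - <<'E'
from h import *
o=r.get_obs(); im,d,c=cap('wrist','w11.png');  print(o['time'],o['tcp_pos'],o['ee_rot'],o['contact_force'],o['grip_width'])
p=np.array([.5329,-.2255,.1070]); q=rpy([148,0,82.5]); n=-q.as_matrix()[:,2]
# after lift 0.12 along n
p1=p+.12*n; print(p1)
p2,q2=plan([.50,0.02,.26],rpy([180,0,40]),14,p1,q,grip=20); 
p3,q3=plan([.5563,.254,.20],rpy([180,0,-.3]),12,p2,q2,grip=20); save(p3,q3)
E
```

```text
12.975 [ 0.53273793 -0.22618559  0.10831001] [1.47944292e+02 1.27743711e-01 8.24663565e+01] [-5.36053388  1.79712107  6.45491008] 0.027046769422011903
[ 0.46985371 -0.2171998   0.20876577]
[ 0.18,0.02,-0.03,0.17,-0.07,0.23,20, 0.37,0.03,-0.08,0.34,-0.13,0.46,20, 0.37,0,-0.07,0.34,-0.13,0.47,20, 0.37,-0.01,-0.09,0.34,-0.13,0.46,20, 0.36,-0.05,-0.08,0.35,-0.14,0.46,20, 0.36,-0.06,-0.1,0.34,-0.13,0.47,20, 0.35,-0.09,-0.09,0.34,-0.13,0.46,20, 0.35,-0.12,-0.1,0.34,-0.14,0.46,20, 0.34,-0.13,-0.09,0.34,-0.13,0.46,20, 0.32,-0.16,-0.1,0.34,-0.13,0.47,20 ]
[ 0.32,-0.18,-0.09,0.34,-0.13,0.46,20, 0.31,-0.2,-0.09,0.34,-0.14,0.46,20, 0.29,-0.22,-0.09,0.35,-0.13,0.47,20, 0.14,-0.12,-0.04,0.17,-0.07,0.23,20 ]
end [0.5002 0.0201 0.2601] [-1.7998e+02  3.0000e-02  3.9980e+01] maxshift 0.47
[ 0.18,-0.13,0.05,-0,0,0.27,20, 0.34,-0.27,0.11,-0,0,0.53,20, 0.32,-0.29,0.11,-0,0,0.53,20, 0.31,-0.32,0.11,-0,0,0.53,20, 0.28,-0.33,0.11,-0,0,0.54,20, 0.27,-0.35,0.11,-0,0,0.53,20, 0.24,-0.36,0.11,-0,0,0.53,20, 0.21,-0.38,0.11,-0,0,0.53,20, 0.2,-0.4,0.11,-0,0,0.54,20, 0.16,-0.4,0.11,-0,0,0.53,20 ]
[ 0.14,-0.42,0.11,-0,0.01,0.53,20, 0.06,-0.21,0.05,-0,-0,0.27,20 ]
end [0.5563 0.2542 0.2   ] [-1.8e+02 -3.0e-02 -3.1e-01] maxshift 0.54
```

View pics/w11.png

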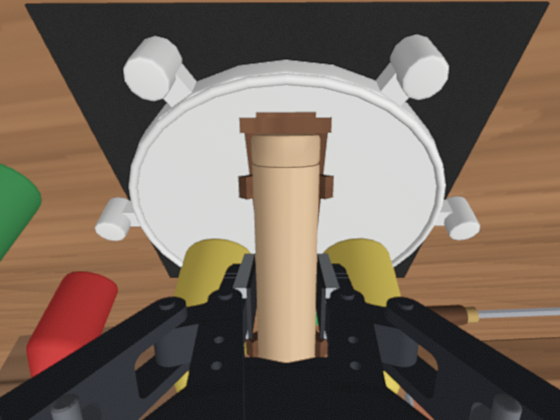

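Call:
{"op": "move_arm", "data": {
  "commands": [0,0,-0.1,0,0,0,20,0,0,-0.2,0,0,0,20,0,0,-0.3,0,0,0,20]
}}

```text
time: 13.4
tcp_pos: [0.5166, -0.2238, 0.1334]
ee_rot: [148.0, 0.1, 82.5]
contact_force: [0.2, -0.2, -0.7]
grip_width: 0.027
```

```bash
python3 - <<'E'
from fit import *
o=r.get_obs(); im,d,c=cap('wrist','w12.png');  print(o['time'],o['tcp_pos'],o['ee_rot'],o['contact_force'],o['grip_width'])
E
```

```text
13.4 [ 0.51660042 -0.223785    0.13341735] [1.47979490e+02 5.74177907e-02 8.24703387e+01] [ 0.23930481 -0.24733269 -0.68219221] 0.026956613324562784
```

View pics/w12.png

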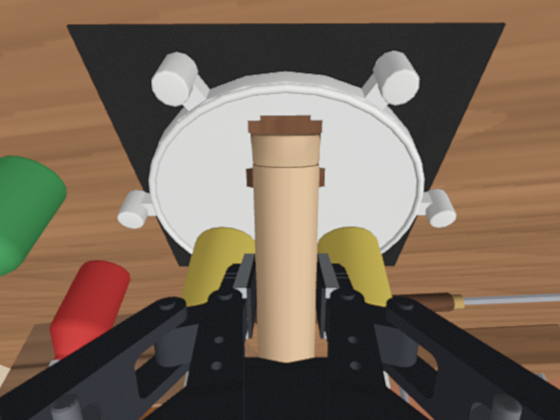

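Call:
{"op": "move_arm", "data": {
  "commands": [0,0,-0.5,0,0,0,20,0,0,-0.6,0,0,0,20,0,0,-0.5,0,0,0,20,0,0,-0.2,0,0,0,20]
}}

```text
time: 13.95
tcp_pos: [0.4694, -0.2182, 0.2105]
ee_rot: [147.9, 0.2, 82.4]
contact_force: [0.1, -0.6, -0.2]
grip_width: 0.0268
```

Call:
{"op": "move_arm", "data": {
  "commands": [0.18,0.02,-0.03,0.17,-0.07,0.23,20,0.37,0.03,-0.08,0.34,-0.13,0.46,20,0.37,0,-0.07,0.34,-0.13,0.47,20,0.37,-0.01,-0.09,0.34,-0.13,0.46,20,0.36,-0.05,-0.08,0.35,-0.14,0.46,20,0.36,-0.06,-0.1,0.34,-0.13,0.47,20,0.35,-0.09,-0.09,0.34,-0.13,0.46,20,0.35,-0.12,-0.1,0.34,-0.14,0.46,20,0.34,-0.13,-0.09,0.34,-0.13,0.46,20,0.32,-0.16,-0.1,0.34,-0.13,0.47,20]
}}

```text
time: 15.2
tcp_pos: [0.492, -0.0434, 0.2474]
ee_rot: [171.6, -2.6, 51.2]
contact_force: [10.6, 19.6, -15.8]
grip_width: 0.0265
```

Call:
{"op": "move_arm", "data": {
  "commands": [0.32,-0.18,-0.09,0.34,-0.13,0.46,20,0.31,-0.2,-0.09,0.34,-0.14,0.46,20,0.29,-0.22,-0.09,0.35,-0.13,0.47,20,0.14,-0.12,-0.04,0.17,-0.07,0.23,20]
}}

```text
time: 15.7
tcp_pos: [0.471, 0.0199, 0.2715]
ee_rot: [179.0, -1.1, 39.9]
contact_force: [-0.1, 0.2, -0.2]
grip_width: 0.0268
```

Call:
{"op": "move_arm", "data": {
  "commands": [0.18,-0.13,0.05,0,0,0.27,20,0.34,-0.27,0.11,0,0,0.53,20,0.32,-0.29,0.11,0,0,0.53,20,0.31,-0.32,0.11,0,0,0.53,20,0.28,-0.33,0.11,0,0,0.54,20,0.27,-0.35,0.11,0,0,0.53,20,0.24,-0.36,0.11,0,0,0.53,20,0.21,-0.38,0.11,0,0,0.53,20,0.2,-0.4,0.11,0,0,0.54,20,0.16,-0.4,0.11,0,0,0.53,20]
}}

```text
time: 16.95
tcp_pos: [0.4439, 0.1992, 0.2538]
ee_rot: [-179.4, -5.5, 5.1]
contact_force: [-0.5, -0.8, -0.2]
grip_width: 0.0266
```

Call:
{"op": "move_arm", "data": {
  "commands": [0.14,-0.42,0.11,0,0.01,0.53,20,0.06,-0.21,0.05,0,0,0.27,20,0,0,0,0,0,0,20,0,0,0,0,0,0,20]
}}

```text
time: 17.45
tcp_pos: [0.4374, 0.2227, 0.254]
ee_rot: [-178.5, -6.2, -0.3]
contact_force: [-0.3, 0.8, -1.4]
grip_width: 0.0266
```

```bash
python3 - <<'E'
from h import *
o=r.get_obs(); im,d,c=cap('wrist','w13.png');  print(o['time'],o['tcp_pos'],o['ee_rot'],o['contact_force'],o['grip_width'],o['joint_pos'].round(0))
im,d,c=cap('scene','s13.png'); cv2.imwrite('pics/s13c.png',cv2.resize(im[100:300,250:530,::-1],None,fx=2.8,fy=2.8,interpolation=cv2.INTER_CUBIC))
E
```

```text
17.45 [0.43742393 0.22265641 0.25403166] [-178.45603402   -6.15867742   -0.33848299] [-0.29286183  0.80674048 -1.43222275] 0.026586591297353333 [ 73. -29. -84. 105. -30.  73.  -4.]
```

View pics/w13.png

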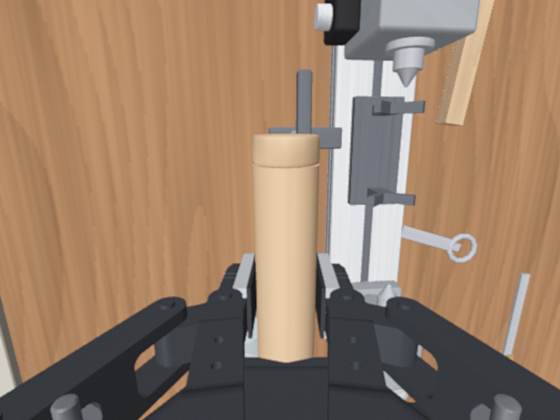

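View pics/s13c.png

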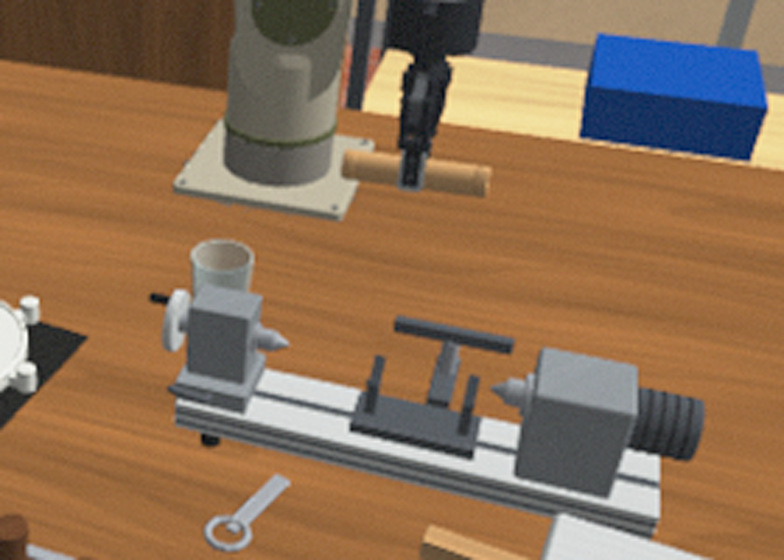

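```bash
cat > kin.py <<'E'
import numpy as np, itertools
from scipy.spatial.transform import Rotation as R
from scipy.optimize import least_squares
D=[([70.83869718, 19.06433767, -3.70618549, 83.69319383,1.23688493,77.34228561,-5.0719075],[0.19167119,-0.59462583,0.24970587],[179.997949,.05998,-72.13484],1),
([24,35,-16,62,9,84,-80],[.70257,-.22959,.24917],[179.963,.0115,-89.89],.1),
([31,33,-32,94,20,59,-25],[.6140,-.11348,.04607],[179.936,-.002,-17.387],.1),
([55,24,-49,112,23,54,48],[.47834,-.15743,.04603],[179.958,.06,52.632],.1),
([70,-11,-40,125,-31,37,133],[.47005,-.21723,.21003],[147.966,.1035,82.4786],.1),
([65,10,-43,124,-6,19,111],[.53295,-.22523,.10661],[148.019,-.049,82.5116],.1)]
def fk(q,p,s):
    q=np.radians(q)*s
    d1,L1,a1,L2,a2,L3,b1,a3=p[:8]
    rz=lambda a:R.from_rotvec([0,0,a]); ry=lambda a:R.from_rotvec([0,a,0])
    T=rz(q[0]); x=np.array([0,0,d1]); 
    x=x+T.apply([b1,0,0]); T=T*ry(q[1])*rz(q[2]); x=x+T.apply([a1,0,L1]); T=T*ry(q[3]); x=x+T.apply([a2,0,0])
    T=T*rz(q[4]); x=x+T.apply([0,0,L2]); T=T*ry(q[5]); x=x+T.apply([a3,0,0]);T=T*rz(q[6]); x=x+T.apply([0,0,L3])
    return x,T
E
python3 - <<'E'
from kin import *
from h import *
o=r.get_obs(); print(repr(o['joint_pos'])); np.savez('now1.npz',**o)
D.append((o['joint_pos'],o['tcp_pos'],o['ee_rot'],1))
# orientation sign search
best=[]
for s in itertools.product([1,-1],repeat=7):
    s=np.array(s); e=0
    for off in [0]:
        Rs=[]
        for q,x,rp,w in D:
            _,T=fk(q,np.zeros(8),s); Rs.append(T.inv()*R.from_euler('xyz',rp,degrees=True))
        # constant tool rotation
        m=R.concatenate(Rs).mean(); e=max(np.degrees((m.inv()*x).magnitude()) for x in Rs)
    best.append((e,tuple(s),m.as_euler('xyz',degrees=True)))
best.sort(key=lambda t:t[0]); 
for b in best[:6]: print(b)
s=np.array(best[0][1])
def res(p):
    return np.concatenate([(fk(q,p,s)[0]-x)*w for q,x,rp,w in D]+[.002*(p-np.array([.3,.4,0,.4,0,.2,0,0]))])
f=least_squares(res,[.3,.4,0,.4,0,.2,0,0]); print(f.x.round(4)); print([(fk(q,f.x,s)[0]-x).round(4) for q,x,rp,w in D])
E
```

```text
array([ 73.51824894, -28.56926411, -84.11793913, 104.856935  ,
       -30.01500807,  73.49642609,  -4.22658212])
(np.float64(1.400868321760352), (np.int64(-1), np.int64(1), np.int64(-1), np.int64(1), np.int64(-1), np.int64(1), np.int64(-1)), array([-1.42153859e-01,  4.78792733e-02, -1.79895153e+02]))
(np.float64(46.165368598738795), (np.int64(-1), np.int64(1), np.int64(-1), np.int64(-1), np.int64(1), np.int64(1), np.int64(1)), array([-149.22109969,    0.16980336,   -4.51607521]))
(np.float64(47.36846465468483), (np.int64(-1), np.int64(-1), np.int64(-1), np.int64(-1), np.int64(-1), np.int64(-1), np.int64(-1)), array([-16.50950096,   1.71102157, 179.88486091]))
(np.float64(53.39464719677447), (np.int64(-1), np.int64(-1), np.int64(-1), np.int64(1), np.int64(1), np.int64(1), np.int64(-1)), array([ -13.93030497,  -12.09777635, -168.1864745 ]))
(np.float64(56.67575381498077), (np.int64(-1), np.int64(-1), np.int64(-1), np.int64(-1), np.int64(1), np.int64(-1), np.int64(-1)), array([ -12.58629374,   -7.31334014, -179.88748893]))
(np.float64(62.208924051765976), (np.int64(-1), np.int64(-1), np.int64(-1), np.int64(1), np.int64(-1), np.int64(1), np.int64(-1)), array([ -8.37959983, -15.38955031, 179.97137208]))
[ 0.1087  0.3579  0.0733  0.4112 -0.1294  0.208   0.0546  0.0457]
[array([0.0387, 0.0145, 0.001 ]), array([-0.0363,  0.0347, -0.0108]), array([ 0.0352, -0.0067,  0.0117]), array([ 0.0666, -0.0307,  0.0163]), array([ 0.0348, -0.009 , -0.0015]), array([ 0.0286, -0.03  , -0.0282]), array([-0.0027, -0.0006, -0.0009])]
```

```bash
cat >> kin.py <<'E'
S=np.array([-1,1,-1,1,-1,1,-1]); AX='zyzyzyz'
TOOL=R.from_euler('z',180,degrees=True)
def frames(q):
    T=R.identity(); out=[T]
    for a,b,s in zip(AX,q,S): T=T*R.from_euler(a,b*s,degrees=True); out.append(T)
    return out
def fk2(q,t):
    F=frames(q); return sum(f.apply(v) for f,v in zip(F,t)), F[-1]*TOOL
E
python3 - <<'E'
from kin import *
z=np.load('now1.npz'); D.append((z['joint_pos'],z['tcp_pos'],z['ee_rot'],1))
prior=np.zeros((8,3)); 
for lam in [.003,.01,.03,.1]:
    A=[];b=[]
    for q,x,rp,w in D:
        w=1 if w==1 else .15
        A.append(w*np.concatenate([f.as_matrix() for f in frames(q)],1)); b.append(w*np.array(x))
    # penalise: x,y offsets strong, z weak
    reg=lam*np.diag([1,1,.1]*8)
    A=np.concatenate(A+[reg]); b=np.concatenate(b+[np.zeros(24)])
    t=np.linalg.lstsq(A,b,rcond=None)[0].reshape(8,3)
    print(lam); print(t.round(3).tolist()); print([tuple((fk2(q,t)[0]-x).round(3)) for q,x,rp,w in D])
E
```

```text
0.003
[[-0.011, -0.003, 0.13], [-0.009, -0.001, 0.13], [0.01, -0.001, 0.235], [-0.026, -0.013, 0.235], [0.005, -0.013, 0.245], [-0.003, -0.003, 0.245], [-0.016, -0.003, 0.175], [-0.001, -0.0, 0.175]]
[(np.float64(-0.0), np.float64(-0.0), np.float64(0.0)), (np.float64(0.001), np.float64(0.001), np.float64(-0.001)), (np.float64(-0.001), np.float64(-0.002), np.float64(0.002)), (np.float64(0.001), np.float64(0.004), np.float64(-0.001)), (np.float64(0.002), np.float64(0.003), np.float64(0.001)), (np.float64(-0.002), np.float64(-0.006), np.float64(-0.001)), (np.float64(-0.0), np.float64(-0.0), np.float64(-0.0))]
0.01
[[-0.01, -0.003, 0.129], [-0.007, -0.002, 0.129], [0.008, -0.002, 0.235], [-0.023, -0.013, 0.235], [0.005, -0.013, 0.245], [-0.004, -0.002, 0.245], [-0.014, -0.002, 0.174], [-0.001, -0.0, 0.174]]
[(np.float64(-0.0), np.float64(-0.0), np.float64(0.0)), (np.float64(0.001), np.float64(0.001), np.float64(-0.001)), (np.float64(-0.0), np.float64(-0.002), np.float64(0.002)), (np.float64(0.0), np.float64(0.004), np.float64(-0.001)), (np.float64(0.002), np.float64(0.003), np.float64(0.
[... 643 characters left out ...]
oat64(-0.005), np.float64(-0.003)), (np.float64(-0.0), np.float64(-0.0), np.float64(-0.0))]
0.1
[[-0.005, -0.0, 0.127], [-0.001, -0.007, 0.127], [0.003, -0.007, 0.227], [-0.0, -0.01, 0.227], [-0.001, -0.01, 0.242], [-0.001, -0.003, 0.242], [-0.003, -0.003, 0.164], [0.0, -0.001, 0.164]]
[(np.float64(0.0), np.float64(-0.0), np.float64(-0.0)), (np.float64(-0.001), np.float64(0.002), np.float64(-0.003)), (np.float64(-0.001), np.float64(-0.002), np.float64(0.004)), (np.float64(0.003), np.float64(0.003), np.float64(0.004)), (np.float64(0.003), np.float64(0.002), np.float64(0.001)), (np.float64(-0.005), np.float64(-0.004), np.float64(-0.005)), (np.float64(-0.0), np.float64(-0.0), np.float64(-0.0))]
```

```bash
cat > sim.py <<'E'
from kin import *
t_=np.array([[-0.008,-0.001,0.129],[-0.001,-0.005,0.129],[0.003,-0.005,0.231],[-0.013,-0.013,0.231],[0.003,-0.013,0.243],[-0.004,-0.001,0.243],[-0.009,-0.001,0.171],[-0.001,-0.0,0.171]])
LO=np.array([-148.97,-28.65,-84.17,9.2,-72.65,3.7,-149.18]);HI=np.array([148.97,121.19,76.75,138.47,252.65,117.97,149.18])
def jac(q):
    F=frames(q); X=[f.apply(v) for f,v in zip(F,t_)]; tip=sum(X)
    J=np.zeros((6,7)); o=np.zeros(3)
    for i in range(7):
        o=o+X[i]; a=F[i].apply({'z':[0,0,1],'y':[0,1,0]}[AX[i]])*S[i]
        J[:3,i]=np.cross(a,tip-o); J[3:,i]=a
    return J,tip,F[-1]*TOOL
VM=np.array([127.2,127.2,159.86,159.86,180,180,180])
def ik(q,p,Rt,W=np.ones(7),lam=1e-3,qn=None,k=0,it=20,wr=1.):
    q=np.array(q,float); q0=q.copy()
    for _ in range(it):
        J,x,T=jac(q); e=np.r_[p-x,wr*(Rt*T.inv()).as_rotvec()]; J=J.copy(); J[3:]*=wr
        if np.linalg.norm(e)<1e-5: break
        Wi=np.diag(1/W); Jp=Wi@J.T@np.linalg.inv(J@Wi@J.T+lam**2*np.eye(6))
        dq=Jp@e
        if qn is not None: dq+= (np.eye(7)-Jp@J)@(k*np.radians(qn-q))
        q=np.clip(q+np.degrees(dq),LO,HI)
    return q
def rows(s): return np.array(eval('['+s+']'),float).reshape(-1,7)
A=[(-.074,.001,-.25),(-.149,.0045,-.5),(-.223,.01,-.75)]
def arc(k,n): a=A[k]; return [[a[0],a[1],0,0,0,a[2],28]]*n
SEQ=[]
SEQ.append(('2',rows("-0.13,-0.4,0,0,0,0.09,85,-0.26,-0.79,0,0,0,0.17,85,-0.27,-0.79,0,0,0,0.17,85,-0.3,-0.78,0,0,0,0.18,85,-0.3,-0.77,0,0,0,0.17,85,-0.33,-0.77,0,0,0,0.17,85,-0.34,-0.76,0,0,0,0.18,85,-0.36,-0.75,0,0,0,0.17,85,-0.37,-0.75,0,0,0,0.17,85,-0.39,-0.74,0,0,0.01,0.18,85,-0.4,-0.73,0,0,0,0.17,60,-0.42,-0.72,0,0,0,0.17,60,-0.43,-0.71,0,0,0,0.18,60,-0.45,-0.7,0,0,0,0.17,60,-0.46,-0.7,0,0,0,0.17,60,-0.24,-0.34,0,0,0,0.09,60")))
SEQ.append(('x',np.array([[0,0,z,0,0,0,0] for z in (.4,.8,.8,.8,.8,.48)])))
SEQ.append(('6',np.array(arc(0,2)+arc(1,2)+arc(2,12))))
SEQ.append(('7',np.array(arc(2,11)+arc(1,2)+[[-.104,.002,0,0,0,-.35,0]]+arc(0,1)+[[-.06,.001,0,0,0,-.2,0]]*2)))
SEQ.append(('up',np.array([[0,0,z,0,0,0,0] for z in (-.3,-.6,-.8,-.8,-.5)])))
SEQ.append(('9',rows("-0.05,0.03,-0.01,-0.23,0.06,-0.21,85,-0.11,0.06,-0.03,-0.45,0.12,-0.42,85,-0.11,0.05,-0.02,-0.46,0.12,-0.42,85,-0.11,0.05,-0.03,-0.45,0.12,-0.43,85,-0.12,0.04,-0.02,-0.46,0.12,-0.42,85,-0.12,0.04,-0.02,-0.45,0.13,-0.42,85,-0.11,0.04,-0.02,-0.46,0.12,-0.42,85,-0.12,0.03,-0.03,-0.45,0.12,-0.42,85,-0.12,0.03,-0.02,-0.46,0.12,-0.43,85,-0.13,0.02,-0.02,-0.45,0.12,-0.42,85,-0.06,0,-0.01,-0.23,0.06,-0.21,85")))
SEQ.append(('10',np.array([[0,0,z,0,0,0,0] for z in (.2,.5,.6,.5,.4,.2)])))
SEQ.append(('lift',np.array([[0,0,z,0,0,0,0] for z in (-.1,-.2,-.3,-.5,-.6,-.5,-.2)])))
SEQ.append(('13',rows("0.18,0.02,-0.03,0.17,-0.07,0.23,20,0.37,0.03,-0.08,0.34,-0.13,0.46,20,0.37,0,-0.07,0.34,-0.13,0.47,20,0.37,-0.01,-0.09,0.34,-0.13,0.46,20,0.36,-0.05,-0.08,0.35,-0.14,0.46,20,0.36,-0.06,-0.1,0.34,-0.13,0.47,20,0.35,-0.09,-0.09,0.34,-0.13,0.46,20,0.35,-0.12,-0.1,0.34,-0.14,0.46,20,0.34,-0.13,-0.09,0.34,-0.13,0.46,20,0.32,-0.16,-0.1,0.34,-0.13,0.47,20,0.32,-0.18,-0.09,0.34,-0.13,0.46,20,0.31,-0.2,-0.09,0.34,-0.14,0.46,20,0.29,-0.22,-0.09,0.35,-0.13,0.47,20,0.14,-0.12,-0.04,0.17,-0.07,0.23,20")))
SEQ.append(('13b',rows("0.18,-0.13,0.05,0,0,0.27,20,0.34,-0.27,0.11,0,0,0.53,20,0.32,-0.29,0.11,0,0,0.53,20,0.31,-0.32,0.11,0,0,0.53,20,0.28,-0.33,0.11,0,0,0.54,20,0.27,-0.35,0.11,0,0,0.53,20,0.24,-0.36,0.11,0,0,0.53,20,0.21,-0.38,0.11,0,0,0.53,20,0.2,-0.4,0.11,0,0,0.54,20,0.16,-0.4,0.11,0,0,0.53,20,0.14,-0.42,0.11,0,0.01,0.53,20,0.06,-0.21,0.05,0,0,0.27,20")))
Q0=np.array([70.841,19.034,-3.707,83.658,1.238,77.344,-5.071])
def run(q,seq,verbose=True,reset=True,**kw):
    _,p,T=jac(q)
    for nm,rs in seq:
        for r_ in rs:
            p=p+T.apply(np.array(r_[:3])*.05); T=T*R.from_rotvec(np.array(r_[3:6])*.12)
            q=ik(q,p,T,**kw)
        if verbose:
            _,x,_T=jac(q); print(nm,q.round(0),'err',np.round(1000*(p-x),1))
    return q
if __name__=='__main__':
    for kw in [{},dict(lam=.05),dict(lam=.1),dict(W=1/VM),dict(qn=Q0,k=.02),dict(qn=Q0,k=.1),dict(qn=(LO+HI)/2,k=.05)]:
        print(kw.keys(),kw.get('lam'),kw.get('k')); run(Q0,SEQ,**kw)
E
python3 sim.py
```

```text
dict_keys([]) None None
2 [ 24.  35. -15.  62.   9.  84. -80.] err [0. 0. 0.]
x [ 24.  43. -15.  75.  11.  64. -82.] err [ 0. -0.  0.]
6 [ 31.  33. -32.  94.  20.  58. -25.] err [-0.  0. -0.]
7 [ 55.  24. -49. 112.  23.  54.  48.] err [0. 0. 0.]
up [ 62.  12. -54. 103.  11.  70.  57.] err [0. 0. 0.]
9 [ 69. -11. -39. 126. -31.  37. 133.] err [-0. -0. -0.]
10 [ 64.   9. -43. 125.  -7.  18. 112.] err [ 0. -0. -0.]
lift [ 75. -12. -44. 125. -33.  37. 134.] err [ 0.  0. -0.]
13 [110. -29. -84.  99. -33.  82.  63.] err [  6.8  56.2 -37.3]
13b [104. -29. -84.  95. -40.  78.   4.] err [  -2.6  200.6 -137.1]
dict_keys(['lam']) 0.05 None
2 [ 24.  35. -15.  62.   9.  84. -80.] err [ 0. -0.  0.]
x [ 24.  43. -15.  75.  11.  64. -82.] err [ 0. -0. -0.]
6 [ 31.  33. -32.  94.  20.  58. -25.] err [-0. -0.  0.]
7 [ 55.  24. -49. 112.  23.  54.  48.] err [-0. -0.  0.]
up [ 62.  12. -54. 103.  11.  70.  57.] err [ 0. -0.  0.]
9 [ 69. -11. -39. 126. -31.  37. 132.] err [-0. -0.  0.]
10 [ 64.   9. -42. 125.  -7.  18. 112.] err [ 0.  0. -0.]
lift [ 72. -11. -41. 125. -32.  37. 133.] err [-0.  0.  0.]
13
[... 2442 characters left out ...]
9.] err [-0. -0. -0.]
13b [  1.  24. -39.  88.  15.  74. -40.] err [-0.  0. -0.]
dict_keys(['qn', 'k']) None 0.05
2 [ 18.  34.  -6.  62.   4.  84. -77.] err [-0.  0. -0.]
x [ 21.  42.  -9.  75.   7.  63. -79.] err [-0.  0. -0.]
6 [ 28.  32. -28.  94.  17.  58. -23.] err [-0.  0. -0.]
7 [ 47.  21. -38. 112.  17.  52.  53.] err [-0.  0. -0.]
up [ 32.   8. -20. 104.   3.  68.  64.] err [-0. -0. -0.]
9 [-42. -28.  57. 127.  29.  39.  82.] err [-0.  0.  0.]
10 [-75. -29.  77. 128.  55.  29.  62.] err [ -31.7 -100.   -58.5]
lift [-45. -29.  58. 127.  34.  41.  79.] err [1.5 1.5 7. ]
13 [-12.   4.   5. 100.  -0.  76.  34.] err [ 0. -0. -0.]
13b [-10.  21. -24.  88.   9.  72. -35.] err [-0. -0. -0.]
```

```bash
cat > search.py <<'E'
from sim import *
z=np.load('now1.npz'); QN=z['joint_pos']
def path(q,wps,lam=.01,step=.03,ver=False):
    _,p,T=jac(q); worst=1e9; tot=0; vmax=0; err=0; mj2=999
    qs=[q]
    for (pt,Rt) in wps:
        rv=(T.inv()*Rt).as_rotvec(); n=int(max(np.linalg.norm(pt-p)/step,np.linalg.norm(rv)/.09,1))+1
        p0,T0=p,T
        for i in range(1,n+1):
            p=p0+(pt-p0)*i/n; T=T0*R.from_rotvec(rv*i/n)
            qn=ik(q,p,T,lam=lam,it=8); vmax=max(vmax,(abs(qn-q)/VM/.125).max()); q=qn; qs.append(q)
        _,x,_T=jac(q); err=max(err,np.linalg.norm(x-p)); p=x; T=_T
        tot+=n
        if ver: print(np.round(pt,3),q.round(0),'err',round(err*1000,1),'n',n,'vmax',round(vmax,2))
    return q,np.array(qs),err,vmax,tot
if __name__=='__main__':
    dn=lambda y:R.from_euler('xyz',[180,0,y],degrees=True)
    fin=(np.array([.5563,.254,.20]),dn(-.3))
    for wps in [[fin],[(np.array([.50,-.05,.26]),dn(20)),fin],[(np.array([.50,-.05,.26]),dn(60)),(np.array([.65,0,.26]),dn(40)),fin],
      [(np.array([.60,.1,.3]),dn(30)),fin],[(np.array([.65,.1,.25]),dn(0)),fin],[(np.array([.7,-.1,.25]),dn(0)),(np.array([.7,.2,.25]),dn(0)),fin]]:
        for lam in (.01,.05):
            print('--',lam); path(QN,wps,lam,ver=True)
E
python3 search.py
```

```text
-- 0.01
[0.556 0.254 0.2  ] [101. -29. -84.  97. -40.  78.   4.] err 212.3 n 5 vmax 0.55
-- 0.05
[0.556 0.254 0.2  ] [103. -29. -84.  95. -40.  78.   4.] err 232.1 n 5 vmax 0.54
-- 0.01
[ 0.5  -0.05  0.26] [118. -29. -84.  98. -33.  82.  51.] err 71.7 n 10 vmax 0.38
[0.556 0.254 0.2  ] [104. -29. -84.  95. -41.  78.   4.] err 246.8 n 13 vmax 0.38
-- 0.05
[ 0.5  -0.05  0.26] [118. -29. -84.  98. -33.  82.  51.] err 69.8 n 10 vmax 0.38
[0.556 0.254 0.2  ] [103. -29. -84.  95. -40.  78.   4.] err 237.6 n 13 vmax 0.38
-- 0.01
[ 0.5  -0.05  0.26] [118. -29. -84.  98. -33.  82.  91.] err 72.4 n 12 vmax 0.52
[0.65 0.   0.26] [131. -29. -84.  86. -42.  86.  68.] err 244.3 n 7 vmax 0.52
[0.556 0.254 0.2  ] [105. -29. -84.  95. -41.  78.   4.] err 247.1 n 16 vmax 0.52
-- 0.05
[ 0.5  -0.05  0.26] [118. -29. -84.  98. -33.  82.  91.] err 70.7 n 12 vmax 0.61
[0.65 0.   0.26] [132. -29. -84.  86. -42.  86.  68.] err 250.6 n 7 vmax 0.61
[0.556 0.254 0.2  ] [103. -29. -84.  95. -40.  78.   4.] err 250.6 n 16 vmax 0.61
-- 0.01
[0.6 0.1 0.3] [119. -29. -84.  85. -40.  90.  48.] err 185.6 n 8 vmax 0.42
[... 384 characters left out ...]
   4.] err 243.5 n 10 vmax 0.49
-- 0.05
[0.65 0.1  0.25] [122. -29. -84.  87. -42.  85.  20.] err 249.4 n 9 vmax 0.48
[0.556 0.254 0.2  ] [103. -29. -84.  95. -40.  78.   4.] err 249.4 n 14 vmax 0.48
-- 0.01
[ 0.7  -0.1   0.25] [141. -29. -84.  84. -45.  86.  37.] err 285.5 n 14 vmax 0.57
[0.7  0.2  0.25] [ 15.  48. -70.  62.  44.  95. -41.] err 285.5 n 18 vmax 5.15
[0.556 0.254 0.2  ] [ 23.  40. -76.  87.  39.  84. -55.] err 285.5 n 6 vmax 5.15
-- 0.05
[ 0.7  -0.1   0.25] [141. -29. -84.  84. -44.  86.  37.] err 283.3 n 14 vmax 0.39
[0.7  0.2  0.25] [131. -29. -84.  78. -47.  86.  11.] err 412.2 n 18 vmax 0.39
[0.556 0.254 0.2  ] [103. -29. -84.  95. -40.  78.   4.] err 412.2 n 16 vmax 0.39
```

```bash
cat > sim2.py <<'E'
from sim import *
from scipy.optimize import lsq_linear
def row(q,p,T,lam=.02,it=6,vf=.7,clipmode='bvls',wr=1.,track=True):
    """approach p,T from q within speed limit"""
    q0=q.copy(); lo=np.maximum(LO,q0-VM*.125*vf); hi=np.minimum(HI,q0+VM*.125*vf)
    for _ in range(it):
        J,x,Tc=jac(q); e=np.r_[p-x,(T*Tc.inv()).as_rotvec()]
        if np.linalg.norm(e)<1e-5: break
        W=np.diag([1,1,1,wr,wr,wr]); JJ=W@J; ee=W@e
        if clipmode=='bvls':
            A=np.r_[JJ,lam*np.eye(7)]; b=np.r_[ee,np.zeros(7)]
            bl=np.radians(lo-q)-1e-9; bu=np.radians(hi-q)+1e-9
            dq=lsq_linear(A,b,(bl,bu)).x
            q=q+np.degrees(dq)
        elif clipmode=='clip':
            dq=JJ.T@np.linalg.solve(JJ@JJ.T+lam**2*np.eye(6),ee); q=np.clip(q+np.degrees(dq),lo,hi)
        elif clipmode=='scale':
            dq=JJ.T@np.linalg.solve(JJ@JJ.T+lam**2*np.eye(6),ee); q=np.clip(q+np.degrees(dq),LO,HI)
    if clipmode=='scale':
        d=q-q0; s=min(1,1/max(1e-9,(abs(d)/(VM*.125*vf)).max())); q=q0+d*s
    return q
def runrows(q,rs,reset=True,ver=False,**kw):
    _,p,T=jac(q)
    for r_ in rs:
        p=p+T.apply(np.array(r_[:3])*.05); T=T*R.from_rotvec(np.array(r_[3:6])*.12)
        q=row(q,p,T,**kw)
        if reset: _,p,T=jac(q)
    return q
if __name__=='__main__':
    pre=np.concatenate([s[1] for s in SEQ[:8]])
    mv=np.concatenate([SEQ[8][1],SEQ[9][1]])
    for reset in (True,False):
      for mode in ('bvls','clip','scale'):
        for lam in (.003,.01,.03,.06):
            q=runrows(Q0,pre,reset=False,lam=lam,clipmode=mode)
            print(reset,mode,lam,'pre',q.round(0))
            _,pp,TT=jac(q)
            i=0
            for n in (10,14,24,26):
                q=runrows(q,mv[i:n],reset=reset,lam=lam,clipmode=mode); i=n
                _,x,T=jac(q); print('   ',q.round(0),x.round(3),T.as_euler('xyz',degrees=True).round(1))
E
python3 sim2.py
```

```text
True bvls 0.003 pre [ 75. -12. -44. 125. -33.  37. 134.]
    [ 87.  -5. -84. 107.  -2.  65.  54.] [ 0.488 -0.044  0.247] [171.4  -2.4  51.3]
    [ 61.  15. -78.  98.  15.  79.  20.] [0.497 0.02  0.261] [179.9   0.   39.9]
    [ 20.  28. -62.  90.  25.  77. -39.] [0.546 0.222 0.209] [179.9  -0.    5.1]
    [ 15.  30. -59.  88.  26.  77. -47.] [0.553 0.254 0.2  ] [ 1.799e+02 -1.000e-01 -4.000e-01]
True bvls 0.01 pre [ 74. -12. -43. 125. -33.  37. 134.]
    [ 87.  -5. -84. 107.  -2.  65.  54.] [ 0.489 -0.044  0.247] [171.4  -2.4  51.3]
    [ 61.  15. -78.  98.  15.  79.  20.] [0.497 0.021 0.261] [179.9   0.   39.9]
    [ 20.  28. -61.  90.  25.  77. -39.] [0.546 0.222 0.208] [179.9  -0.    5.1]
    [ 15.  30. -59.  88.  26.  77. -47.] [0.553 0.254 0.2  ] [ 1.799e+02 -1.000e-01 -4.000e-01]
True bvls 0.03 pre [ 73. -12. -43. 125. -33.  37. 134.]
    [ 88.  -8. -84. 107.  -5.  65.  57.] [ 0.487 -0.043  0.247] [171.4  -2.4  51.3]
    [ 61.  14. -78.  99.  14.  78.  21.] [0.495 0.021 0.261] [179.9  -0.   39.9]
    [ 20.  27. -62.  90.  25.  77. -39.] [0.543 0.222 0.209] [ 1.799e+02 -1.000e-0
[... 7732 characters left out ...]
107. -12.  66.  63.] [ 0.487 -0.067  0.252] [170.9  -2.7  48.7]
    [111. -29. -84.  99. -31.  82.  62.] [ 0.49  -0.053  0.297] [178.3  -4.   31.7]
    [108. -29. -84.  94. -39.  79.  11.] [0.559 0.008 0.344] [-171.7  -12.1  -16.4]
    [110. -29. -84.  92. -40.  79.   3.] [0.575 0.007 0.364] [-168.5  -12.6  -25. ]
False scale 0.06 pre [ 71. -11. -41. 125. -32.  37. 133.]
    [ 93. -10. -84. 107.  -8.  65.  59.] [ 0.487 -0.063  0.25 ] [171.1  -2.6  49.1]
    [ 64.  15. -78.  98.  15.  79.  21.] [0.498 0.001 0.264] [179.7  -0.3  37.7]
    [ 23.  27. -62.  90.  25.  77. -39.] [0.554 0.201 0.212] [179.9  -0.4   2.9]
    [ 17.  30. -60.  88.  26.  77. -47.] [0.563 0.233 0.204] [179.9  -0.5  -2.6]
```

```bash
cat > search2.py <<'E'
from sim2 import *
z=np.load('now1.npz'); QN=np.clip(z['joint_pos'],LO,HI)
dn=lambda y,r_=180,p=0:R.from_euler('xyz',[r_,p,y],degrees=True)
def path(q,wps,lam=.01,step=.025,rstep=.06,ver=False,mode='bvls',reset=True):
    _,p,T=jac(q); tot=0; qs=[q]
    for (pt,Rt) in wps:
        pt=np.array(pt); rv=(T.inv()*Rt).as_rotvec(); n=int(max(np.linalg.norm(pt-p)/step,np.linalg.norm(rv)/rstep,1))+1
        p0,T0=p,T
        for i in range(1,n+1):
            tp=p0+(pt-p0)*i/n; TT=T0*R.from_rotvec(rv*i/n)
            q=row(q,tp,TT,lam=lam,clipmode=mode); qs.append(q)
        _,x,Tc=jac(q); err=np.linalg.norm(x-pt); p,T=x,Tc; tot+=n
        if ver: print('  ',np.round(pt,3),q.round(0),x.round(3),T.as_euler('xyz',degrees=True).round(0),'err',round(err*1000,1),'n',n)
    return q,np.array(qs),err,tot
if __name__=='__main__':
    fin=([.5563,.254,.20],dn(-.3))
    C={'direct':[fin],
     'back':[([.50,0.0,.26],dn(40)),fin],
     'yaw+':[([.4374,.2227,.254],dn(60)),([.5,.2,.25],dn(60)),fin],
     'yaw-':[([.4374,.2227,.254],dn(-60)),([.5,.2,.25],dn(-60)),fin],
     'tilt':[([.45,.2,.25],dn(0,150)),([.5,.2,.25],dn(0,150)),fin],
     'tilt2':[([.45,.2,.25],dn(0,180,25)),([.5,.2,.25],dn(0,180,25)),fin],
     'tilt3':[([.45,.2,.25],dn(0,180,-25)),([.55,.2,.25],dn(0,180,-25)),fin],
     'backpick':[([.50,-.02,.26],dn(40)),([.47,-.218,.21],dn(82.5,148)),([.53,-.22,.2],dn(82.5,148)),([.6,-.15,.22],dn(60,165)),fin],
     'far':[([.45,.0,.26],dn(40)),([.6,-.1,.25],dn(30)),fin],
     'up':[([.4374,.2227,.40],dn(0)),([.55,.2227,.40],dn(0)),fin],
     'dn':[([.4374,.1,.2],dn(0)),([.55,.1,.2],dn(0)),fin]}
    for k,w in C.items():
        for lam in (.01,.05):
            print(k,lam); path(QN,w,lam,ver=True)
E
python3 search2.py
```

```text
direct 0.01
   [0.556 0.254 0.2  ] [ 77. -29. -84. 104. -30.  78.  -1.] [0.427 0.196 0.255] [-179.   -2.   -0.] err 151.6 n 6
direct 0.05
   [0.556 0.254 0.2  ] [ 77. -29. -84. 104. -30.  78.  -1.] [0.427 0.196 0.255] [-179.   -2.   -0.] err 151.6 n 6
back 0.01
   [0.5  0.   0.26] [103. -29. -84. 102. -29.  82.  64.] [ 0.465 -0.     0.272] [180.  -1.  40.] err 37.6 n 12
   [0.556 0.254 0.2  ] [ 77. -29. -84. 104. -30.  78.  -1.] [0.428 0.196 0.255] [-179.   -2.   -0.] err 151.6 n 12
back 0.05
   [0.5  0.   0.26] [103. -29. -84. 102. -29.  82.  64.] [ 0.465 -0.     0.272] [180.  -1.  40.] err 37.6 n 12
   [0.556 0.254 0.2  ] [ 77. -29. -84. 104. -30.  78.  -1.] [0.427 0.196 0.255] [-179.   -2.   -0.] err 151.6 n 12
yaw+ 0.01
   [0.437 0.223 0.254] [ 76. -29. -84. 103. -29.  81.  57.] [0.411 0.21  0.265] [180.  -0.  60.] err 31.1 n 18
   [0.5  0.2  0.25] [ 81. -29. -84. 102. -29.  81.  62.] [0.435 0.175 0.274] [179.  -1.  60.] err 73.4 n 4
   [0.556 0.254 0.2  ] [ 77. -29. -84. 104. -30.  78.  -1.] [0.427 0.196 0.255] [-179.   -2.   -0.] err 151.6 n 18
yaw+ 0.05
   [0.437 0.223 0.254] 
[... 5579 characters left out ...]
1.6 n 10
dn 0.01
   [0.437 0.1   0.2  ] [ 86. -29. -84. 111. -30.  74.  12.] [0.424 0.097 0.207] [-180.   -0.    0.] err 15.6 n 6
   [0.55 0.1  0.2 ] [ 91. -29. -84. 106. -30.  77.  14.] [0.452 0.082 0.241] [-180.   -2.   -0.] err 107.4 n 6
   [0.556 0.254 0.2  ] [ 77. -29. -84. 104. -30.  78.  -1.] [0.428 0.196 0.255] [-179.   -2.   -0.] err 151.6 n 9
dn 0.05
   [0.437 0.1   0.2  ] [ 86. -29. -84. 111. -30.  74.  12.] [0.424 0.097 0.207] [-180.   -0.    0.] err 15.6 n 6
   [0.55 0.1  0.2 ] [ 91. -29. -84. 106. -30.  77.  14.] [0.452 0.082 0.241] [-180.   -2.   -0.] err 107.4 n 6
   [0.556 0.254 0.2  ] [ 77. -29. -84. 104. -30.  78.  -1.] [0.427 0.196 0.255] [-179.   -2.   -0.] err 151.6 n 9
```

```bash
cat > s3.py <<'E'
from search2 import *
rng=np.random.default_rng(1)
fin=([.5563,.254,.20],dn(-.3)); pl=([.5563,.254,.1145],dn(-.3))
res=[]
for k in range(150):
    A=([rng.uniform(.44,.5),rng.uniform(-.22,0),rng.uniform(.22,.3)],dn(rng.uniform(20,85),rng.uniform(145,180)))
    B=([rng.uniform(.52,.68),rng.uniform(-.22,.0),rng.uniform(.24,.32)],dn(rng.uniform(10,80),rng.uniform(150,180)))
    w=[A,B,fin]
    q,qs,err,tot=path(QN,w,.01)
    if err>.002: continue
    nA=len(path(QN,[A],.01)[1])
    m=np.minimum(qs[nA:]-LO,HI-qs[nA:]).min(); v=(abs(np.diff(qs,axis=0))/VM/.125).max()
    res.append((m,v,tot,w,q))
res.sort(key=lambda t:-t[0]+20*max(0,t[1]-.5)+.3*t[2])
for m,v,tot,w,q in res[:8]:
    print(round(m,1),round(v,2),tot,[(np.round(a,3).tolist(),b.as_euler('xyz',degrees=True).round(0).tolist()) for a,b in w[:2]],q.round(0))
print(len(res))
E
timeout 900 python3 s3.py
```

```text
27.0 0.37 43 [([0.477, -0.215, 0.296], [162.0, 0.0, 62.0]), ([0.592, -0.188, 0.245], [178.0, 0.0, 58.0])] [  8.  26. -48.  88.  20.  75. -42.]
26.1 0.26 45 [([0.456, -0.218, 0.272], [174.0, 0.0, 67.0]), ([0.565, -0.173, 0.291], [179.0, 0.0, 66.0])] [  9.  27. -50.  88.  21.  75. -43.]
26.0 0.32 51 [([0.471, -0.195, 0.27], [166.0, 0.0, 70.0]), ([0.667, -0.211, 0.282], [152.0, 0.0, 42.0])] [ 11.  28. -53.  87.  23.  76. -44.]
22.1 0.35 39 [([0.48, -0.187, 0.281], [164.0, 0.0, 58.0]), ([0.587, -0.074, 0.245], [178.0, 0.0, 45.0])] [ 11.  28. -52.  88.  22.  76. -44.]
21.5 0.35 38 [([0.463, -0.166, 0.272], [172.0, 0.0, 57.0]), ([0.522, -0.175, 0.288], [175.0, 0.0, 50.0])] [ 12.  29. -55.  87.  24.  76. -45.]
22.1 0.33 44 [([0.455, -0.204, 0.241], [169.0, 0.0, 70.0]), ([0.541, -0.137, 0.274], [164.0, 0.0, 57.0])] [ 12.  29. -55.  87.  24.  76. -45.]
24.7 0.37 53 [([0.493, -0.07, 0.268], [167.0, 0.0, 85.0]), ([0.582, -0.153, 0.243], [173.0, 0.0, 76.0])] [  8.  26. -47.  88.  20.  75. -42.]
22.0 0.26 47 [([0.459, -0.093, 0.298], [173.0, 0.0, 70.0]), ([0.641, -0.089, 0.313], [165.0, 0.0, 58.0])] [ 10.  28. -52.  88.  22.  76. -44.]
130
```

```bash
python3 - <<'E'
from h import *
from sim2 import row,jac,LO,HI
import sim2
o=r.get_obs(); p0=np.array(o['tcp_pos']);R0=rpy(o['ee_rot'])
p,q=plan([.457,-.21,.27],rpy([174,0,66]),20,p0,R0,grip=20)
E
```

```text
[ 0.01,0.23,-0.01,-0.01,-0.01,-0.25,20, 0.01,0.45,-0.03,-0.03,-0.02,-0.51,20, -0.01,0.46,-0.02,-0.02,-0.02,-0.51,20, -0.05,0.45,-0.03,-0.02,-0.03,-0.51,20, -0.07,0.45,-0.02,-0.03,-0.02,-0.51,20, -0.1,0.45,-0.02,-0.02,-0.02,-0.51,20, -0.12,0.43,-0.02,-0.02,-0.02,-0.51,20, -0.16,0.43,-0.01,-0.03,-0.03,-0.51,20, -0.18,0.42,-0.02,-0.02,-0.02,-0.51,20, -0.2,0.41,-0.01,-0.03,-0.02,-0.5,20 ]
[ -0.23,0.39,-0.02,-0.02,-0.02,-0.51,20, -0.25,0.38,-0.01,-0.02,-0.02,-0.51,20, -0.28,0.37,-0,-0.03,-0.03,-0.51,20, -0.29,0.34,-0.01,-0.02,-0.02,-0.51,20, -0.32,0.33,-0.01,-0.03,-0.02,-0.51,20, -0.34,0.31,0,-0.02,-0.02,-0.51,20, -0.35,0.28,0,-0.02,-0.02,-0.51,20, -0.38,0.27,0,-0.03,-0.03,-0.51,20, -0.38,0.24,0,-0.02,-0.02,-0.5,20, -0.2,0.11,0,-0.01,-0.01,-0.26,20 ]
end [ 0.4572 -0.2099  0.2702] [1.7402e+02 1.0000e-02 6.6010e+01] maxshift 0.51
```

Call:
{"op": "move_arm", "data": {
  "commands": [0.01,0.23,-0.01,-0.01,-0.01,-0.25,20,0.01,0.45,-0.03,-0.03,-0.02,-0.51,20,-0.01,0.46,-0.02,-0.02,-0.02,-0.51,20,-0.05,0.45,-0.03,-0.02,-0.03,-0.51,20,-0.07,0.45,-0.02,-0.03,-0.02,-0.51,20,-0.1,0.45,-0.02,-0.02,-0.02,-0.51,20,-0.12,0.43,-0.02,-0.02,-0.02,-0.51,20,-0.16,0.43,-0.01,-0.03,-0.03,-0.51,20,-0.18,0.42,-0.02,-0.02,-0.02,-0.51,20,-0.2,0.41,-0.01,-0.03,-0.02,-0.5,20]
}}

```text
time: 18.8
tcp_pos: [0.4472, 0.0055, 0.2618]
ee_rot: [176.8, -4.2, 33.0]
contact_force: [0.4, 0.3, -1.2]
grip_width: 0.0266
```

Call:
{"op": "move_arm", "data": {
  "commands": [-0.23,0.39,-0.02,-0.02,-0.02,-0.51,20,-0.25,0.38,-0.01,-0.02,-0.02,-0.51,20,-0.28,0.37,0,-0.03,-0.03,-0.51,20,-0.29,0.34,-0.01,-0.02,-0.02,-0.51,20,-0.32,0.33,-0.01,-0.03,-0.02,-0.51,20,-0.34,0.31,0,-0.02,-0.02,-0.51,20,-0.35,0.28,0,-0.02,-0.02,-0.51,20,-0.38,0.27,0,-0.03,-0.03,-0.51,20,-0.38,0.24,0,-0.02,-0.02,-0.5,20,-0.2,0.11,0,-0.01,-0.01,-0.26,20]
}}

```text
time: 20.05
tcp_pos: [0.4566, -0.2113, 0.2698]
ee_rot: [174.1, -0.0, 66.0]
contact_force: [-0.4, 1.1, -1.3]
grip_width: 0.0269
```

```bash
python3 - <<'E'
from h import *
from search2 import path,dn
o=r.get_obs(); print(o['time'],o['tcp_pos'],o['ee_rot'],o['joint_pos'].round(0),o['contact_force'])
q0=np.clip(o['joint_pos'],[-148,-28.6,-84.1,9.3,-72,4,-149],200)
for lam in (.01,.05):
    q,qs,e,t=path(q0,[([.575,-.17,.29],dn(62)),([.5563,.254,.20],dn(-.3)),([.5563,.254,.1145],dn(-.3))],lam,ver=True)
p1,q1=plan([.575,-.17,.29],rpy([180,0,62]),7,grip=20)
p2,q2=plan([.556,.03,.26],rpy([180,0,31]),12,p1,q1,grip=20)
p2,q2=plan([.556,.254,.20],rpy([180,0,-.3]),12,p2,q2,grip=20)
E
```

```text
20.05 [ 0.4565938  -0.21129495  0.26980405] [ 1.74061359e+02 -2.13132723e-02  6.59847704e+01] [ 74.   2. -55. 102.   2.  71.  85.] [-0.42523198  1.06762813 -1.30852903]
   [ 0.575 -0.17   0.29 ] [ 53.  23. -55.  82.  19.  85.  61.] [ 0.575 -0.17   0.29 ] [180.   0.  62.] err 0.0 n 6
   [0.556 0.254 0.2  ] [  9.  27. -49.  88.  20.  75. -43.] [0.556 0.254 0.2  ] [180.  -0.  -0.] err 0.0 n 19
   [0.556 0.254 0.114] [  7.  31. -47.  93.  24.  67. -46.] [0.556 0.254 0.114] [180.  -0.  -0.] err 0.0 n 4
   [ 0.575 -0.17   0.29 ] [ 53.  23. -55.  82.  19.  85.  61.] [ 0.575 -0.17   0.29 ] [180.  -0.  62.] err 0.0 n 6
   [0.556 0.254 0.2  ] [  9.  27. -49.  88.  20.  75. -43.] [0.556 0.254 0.2  ] [-180.   -0.   -0.] err 0.0 n 19
   [0.556 0.254 0.114] [  7.  31. -47.  93.  24.  67. -46.] [0.556 0.254 0.115] [-180.   -0.   -0.] err 0.0 n 4
[ 0.14,0.15,-0.02,0.07,-0,0.05,20, 0.29,0.31,-0.04,0.15,-0.01,0.09,20, 0.29,0.31,-0.04,0.14,-0,0.1,20, 0.3,0.3,-0.05,0.14,-0.01,0.1,20, 0.3,0.29,-0.05,0.15,-0,0.09,20, 0.3,0.29,-0.06,0.14,-0.01,0.1,20, 0.15,0.15,-0.03,0.07,-0,0.05,20 ]
end [ 0.5752 -0.1702 
[... 251 characters left out ...]
0.05,0,-0,0.41,20, 0.22,-0.29,0.06,0,-0,0.41,20, 0.22,-0.3,0.05,0,-0,0.41,20, 0.19,-0.3,0.05,0,-0,0.41,20 ]
[ 0.19,-0.32,0.06,0,-0,0.41,20, 0.08,-0.16,0.03,0,-0,0.21,20 ]
end [0.5562 0.0299 0.2598] [ 1.7999e+02 -3.0000e-02  3.0980e+01] maxshift 0.41
[ 0.1,-0.17,0.05,-0,-0,0.21,20, 0.21,-0.36,0.11,-0,-0,0.41,20, 0.18,-0.36,0.11,-0,-0,0.41,20, 0.16,-0.38,0.11,-0,-0,0.42,20, 0.15,-0.38,0.11,-0,-0,0.41,20, 0.13,-0.38,0.11,-0,-0,0.42,20, 0.1,-0.4,0.11,-0,-0,0.41,20, 0.09,-0.39,0.11,-0,-0,0.41,20, 0.07,-0.41,0.1,-0,-0,0.42,20, 0.05,-0.4,0.11,-0,-0,0.41,20 ]
[ 0.02,-0.41,0.11,-0,-0,0.41,20, 0.01,-0.2,0.06,-0,-0,0.21,20 ]
end [0.5561 0.2539 0.1998] [-1.7999e+02 -3.0000e-02 -3.0000e-01] maxshift 0.42
```

The arm is back in a good joint configuration, as my fitted model predicted. Continuing.

Call:
{"op": "move_arm", "data": {
  "commands": [0.14,0.15,-0.02,0.07,0,0.05,20,0.29,0.31,-0.04,0.15,-0.01,0.09,20,0.29,0.31,-0.04,0.14,0,0.1,20,0.3,0.3,-0.05,0.14,-0.01,0.1,20,0.3,0.29,-0.05,0.15,0,0.09,20,0.3,0.29,-0.06,0.14,-0.01,0.1,20,0.15,0.15,-0.03,0.07,0,0.05,20]
}}

```text
time: 20.92
tcp_pos: [0.5763, -0.1683, 0.2896]
ee_rot: [-180.0, -0.0, 62.0]
contact_force: [-0.7, 0.5, -0.7]
grip_width: 0.0267
```

Call:
{"op": "move_arm", "data": {
  "commands": [0.15,-0.1,0.03,0,0,0.2,20,0.3,-0.21,0.05,0,0,0.41,20,0.29,-0.22,0.06,0,0,0.41,20,0.28,-0.24,0.05,0,0,0.41,20,0.27,-0.25,0.05,0,0,0.41,20,0.25,-0.26,0.06,0,0,0.41,20,0.24,-0.28,0.05,0,0,0.41,20,0.22,-0.29,0.06,0,0,0.41,20,0.22,-0.3,0.05,0,0,0.41,20,0.19,-0.3,0.05,0,0,0.41,20]
}}

```text
time: 22.18
tcp_pos: [0.558, 0.0047, 0.2645]
ee_rot: [179.9, -0.0, 35.1]
contact_force: [-0.0, -0.3, -1.1]
grip_width: 0.0269
```

Call:
{"op": "move_arm", "data": {
  "commands": [0.19,-0.32,0.06,0,0,0.41,20,0.08,-0.16,0.03,0,0,0.21,20,0.1,-0.17,0.05,0,0,0.21,20,0.21,-0.36,0.11,0,0,0.41,20,0.18,-0.36,0.11,0,0,0.41,20,0.16,-0.38,0.11,0,0,0.42,20,0.15,-0.38,0.11,0,0,0.41,20,0.13,-0.38,0.11,0,0,0.42,20,0.1,-0.4,0.11,0,0,0.41,20,0.09,-0.39,0.11,0,0,0.41,20]
}}

```text
time: 23.42
tcp_pos: [0.5556, 0.1844, 0.2189]
ee_rot: [179.9, -0.1, 9.5]
contact_force: [0.5, -0.7, -0.8]
grip_width: 0.0265
```

Call:
{"op": "move_arm", "data": {
  "commands": [0.07,-0.41,0.1,0,0,0.42,20,0.05,-0.4,0.11,0,0,0.41,20,0.02,-0.41,0.11,0,0,0.41,20,0.01,-0.2,0.06,0,0,0.21,20,0,0,0,0,0,0,20,0,0,0,0,0,0,20]
}}

```text
time: 24.18
tcp_pos: [0.5563, 0.2549, 0.2002]
ee_rot: [179.9, -0.1, -0.3]
contact_force: [-0.8, -0.8, -1.1]
grip_width: 0.0269
```

```bash
cat > look.py <<'E'
from h import *
import sys
k=sys.argv[1]
o=r.get_obs(); print(o['time'],o['tcp_pos'].round(4),o['ee_rot'].round(2),o['contact_force'].round(1),o['grip_width'],o['joint_pos'].round(0))
im,d,c=cap('wrist','w%s.png'%k)
im,d,c=cap('scene','s%s.png'%k); cv2.imwrite('pics/s%sc.png'%k,cv2.resize(im[130:300,290:510,::-1],None,fx=3.5,fy=3.5,interpolation=cv2.INTER_CUBIC))
E
python3 look.py 14
```

```text
24.175 [0.5563 0.2549 0.2002] [ 1.7994e+02 -8.0000e-02 -2.9000e-01] [-0.8 -0.8 -1.1] 0.026874369616303906 [  9.  27. -50.  88.  21.  75. -44.]
```

View pics/w14.png

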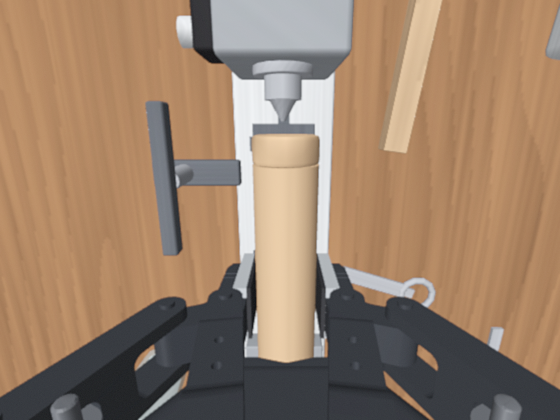

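View pics/s14c.png

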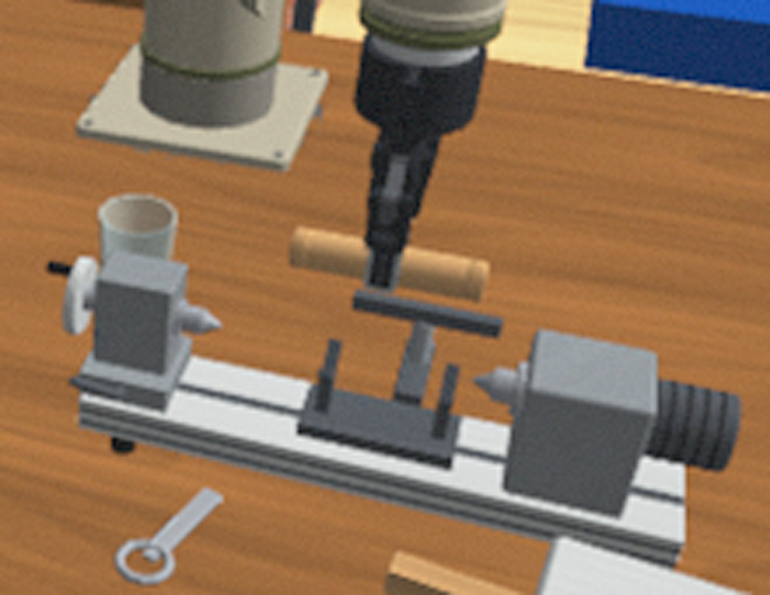

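```bash
cat > m6.py <<'E'
from fit import *
import sys
def blank(fn,o0,a0,ver=True,hl=.09):
    im,d,c=load(fn); P=pts(d,c); hsv=cv2.cvtColor(im,cv2.COLOR_RGB2HSV)
    w=P-o0; t=w@a0; rad=np.linalg.norm(w-t[...,None]*a0,axis=-1)
    m=(d>0)&(rad<.024)&(abs(t)<hl)&(hsv[...,2]>110)&(hsv[...,0]<22)&(hsv[...,0]>8)&(hsv[...,1]>50)&(hsv[...,1]<160)
    q=P[m]; o,a,lo,hi,e=fitcyl(q,o0,a0); a=a*np.sign(a@a0)
    print(fn,len(q),'at0',o.round(4),'ends',(o+lo*a).round(4),(o+hi*a).round(4),'mid',(o+a*(lo+hi)/2).round(4),'len',round(hi-lo,4),'e',round(e,5),'pitch',np.degrees(np.arcsin(a[2])).round(2),'yaw-90',np.degrees(np.arctan2(-a[0],a[1])).round(2))
if __name__=='__main__':
    k=sys.argv[1]; o=r.get_obs(); 
    z=float(sys.argv[2]); y=float(sys.argv[3])
    for f in 'ws': blank(f+k+'.png',np.array([.556,y,z]),np.array([0,1.,0]))
E
python3 m6.py 14 .192 .254
python3 - <<'E'
from h import *
im,d,c=load('w14.png'); P=pts(d,c)
print('headtip px', onplane([[284,123]],.11,c))
z=P[...,2]
def rect(m,nm):
    n,l,s,ce=cv2.connectedComponentsWithStats(m.astype(np.uint8))
    for i in range(1,n):
        if s[i,4]>150: q=P[l==i]; print(nm,ce[i].round(0),s[i,4],q.min(0).round(4),q.max(0).round(4),cv2.minAreaRect(q[:,:2].astype(np.float32)))
rect((d>0)&(abs(z-.045)<.003)&(abs(P[...,0]-.556)<.06),'bed')
rect((d>0)&(abs(z-.107)<.003)&(P[...,0]<.5),'toolrest')
rect((d>0)&(z>.09)&(z<.135)&(abs(P[...,0]-.556)<.012)&(P[...,1]>.32),'headcone')
E
```

```text
w14.png 13677 at0 [0.557  0.254  0.1934] ends [0.5568 0.2206 0.1935] [0.5573 0.3207 0.193 ] mid [0.557  0.2707 0.1933] len 0.1001 e 0.00031 pitch -0.27 yaw-90 -0.29
s14.png 481 at0 [0.5565 0.254  0.1913] ends [0.5564 0.1932 0.1915] [0.5567 0.3219 0.1911] mid [0.5565 0.2575 0.1913] len 0.1287 e 0.00092 pitch -0.16 yaw-90 -0.16
headtip px [[0.55646335 0.32569917 0.11      ]]
bed [282. 146.] 6756 [0.5125 0.1969 0.0429] [0.598 0.367 0.048] ((0.5551857948303223, 0.2819606363773346), (0.17039507627487183, 0.08518475294113159), 89.83385467529297)
toolrest [162. 176.] 2787 [0.4643 0.2309 0.104 ] [0.477  0.3401 0.11  ] ((0.47063693404197693, 0.2855210304260254), (0.10926473140716553, 0.012485898099839687), 89.75798797607422)
headcone [283.  83.] 1978 [0.544  0.3276 0.1066] [0.568  0.3605 0.1349] ((0.5558291673660278, 0.34404927492141724), (0.03301754593849182, 0.023718655109405518), 88.75720977783203)
```

Call:
{"op": "move_arm", "data": {
  "commands": [-0.01,0.02,0.2,0,0,0,20,0,0.02,0.4,0,0,0,20,0,0,0.5,0,0,0,20,0,0,0.3,0,0,0,20,0,0,0.17,0,0,0,20,0,0,0.06,0,0,0,20,0,0,0,0,0,0,20]
}}

```text
time: 25.15
tcp_pos: [0.5561, 0.254, 0.1189]
ee_rot: [180.0, -0.1, -0.3]
contact_force: [1.1, -0.1, 0.0]
grip_width: 0.0268
```

```bash
python3 look.py 15; python3 m6.py 15 .1085 .254
```

```text
25.15 [0.5561 0.254  0.1189] [ 1.7999e+02 -8.0000e-02 -2.6000e-01] [ 1.1 -0.1  0. ] 0.026817308354190335 [  8.  31. -48.  93.  25.  67. -46.]
w15.png 13810 at0 [0.5567 0.254  0.112 ] ends [0.5565 0.2199 0.1122] [0.557  0.3198 0.1118] mid [0.5568 0.2699 0.112 ] len 0.1 e 0.00031 pitch -0.24 yaw-90 -0.28
s15.png 439 at0 [0.556 0.254 0.11 ] ends [0.5555 0.1924 0.11  ] [0.5565 0.3213 0.11  ] mid [0.556  0.2568 0.11  ] len 0.1289 e 0.00099 pitch -0.02 yaw-90 -0.41
```

View pics/w15.png

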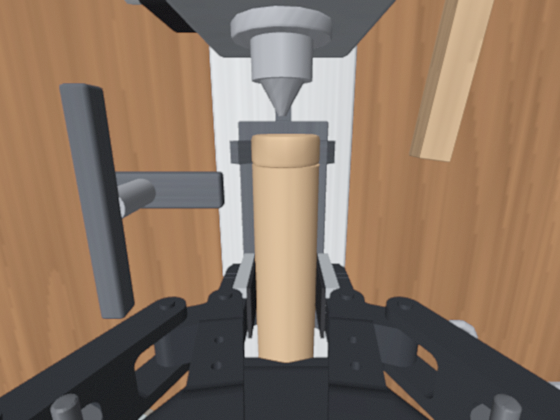

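View pics/s15c.png

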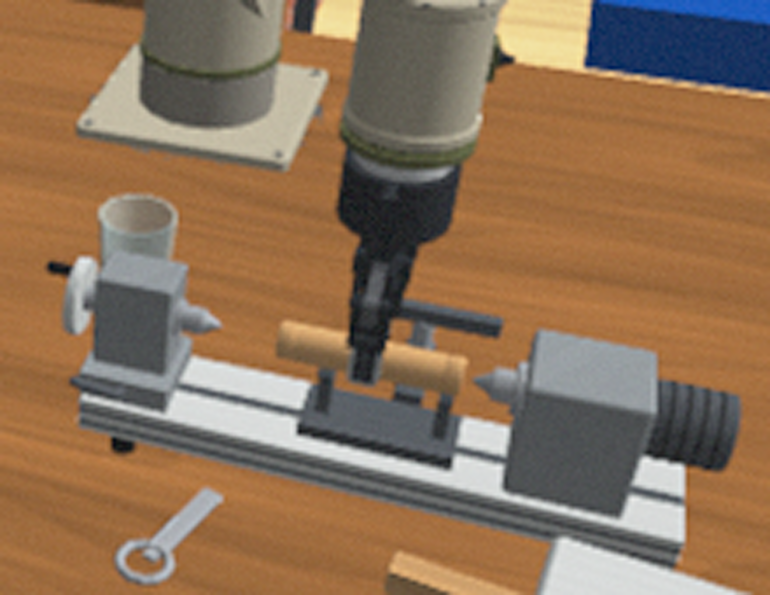

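Call:
{"op": "move_arm", "data": {
  "commands": [0,0,0.04,0,0,0,20,0,0,0.02,0,0,0,20,0,0,0,0,0,0,20]
}}

```text
time: 25.62
tcp_pos: [0.556, 0.2538, 0.1159]
ee_rot: [180.0, -0.1, -0.3]
contact_force: [-1.8, -1.0, 2.1]
grip_width: 0.0269
```

Call:
{"op": "move_arm", "data": {
  "commands": [0,0,0.02,0,0,0,20,0,0,0,0,0,0,20]
}}

```text
time: 25.88
tcp_pos: [0.5561, 0.2539, 0.1156]
ee_rot: [180.0, -0.1, -0.3]
contact_force: [-3.9, -2.8, 11.2]
grip_width: 0.027
```

Call:
{"op": "move_arm", "data": {
  "commands": [0,0,-0.01,0,0,0,20,0,0,0,0,0,0,29,0,0,0,0,0,0,36,0,0,0,0,0,0,48,0,0,0,0,0,0,60,0,0,0,0,0,0,60]
}}

```text
time: 26.62
tcp_pos: [0.5559, 0.2538, 0.115]
ee_rot: [180.0, -0.1, -0.3]
contact_force: [-0.0, 0.1, -0.5]
grip_width: 0.06
```

```bash
python3 look.py 16; python3 m6.py 16 .1065 .254
```

```text
26.625 [0.5559 0.2538 0.115 ] [ 1.7997e+02 -5.0000e-02 -2.6000e-01] [-0.   0.1 -0.5] 0.05995540889115106 [  7.  31. -48.  93.  25.  67. -46.]
w16.png 13697 at0 [0.5552 0.254  0.1078] ends [0.5551 0.2193 0.108 ] [0.5556 0.3195 0.1075] mid [0.5553 0.2694 0.1078] len 0.1003 e 0.00031 pitch -0.26 yaw-90 -0.29
s16.png 410 at0 [0.5544 0.254  0.1058] ends [0.5543 0.1923 0.1061] [0.5546 0.321  0.1055] mid [0.5544 0.2567 0.1058] len 0.1287 e 0.00092 pitch -0.24 yaw-90 -0.13
```

View pics/w16.png

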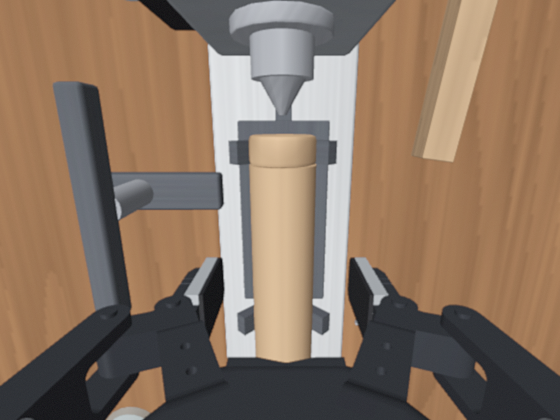

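View pics/s16c.png

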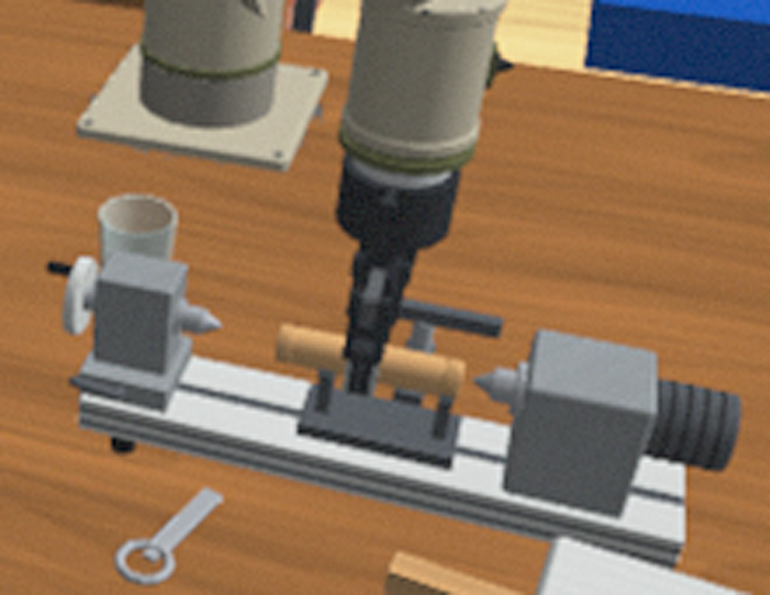

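```bash
python3 - <<'E'
from h import *
from search2 import path,dn
o=r.get_obs()
T=dn(-.3)
path(o['joint_pos'],[([.556,.254,.215],T),([.555,.082,.215],T),([.555,.082,.125],T),([.555,.153,.125],T),([.555,.153,.25],T),([.45,.1,.3],T)],.01,ver=True)
E
```

```text
[0.556 0.254 0.215] [  9.  26. -50.  86.  20.  77. -43.] [0.556 0.254 0.215] [180.  -0.  -0.] err 0.0 n 5
   [0.555 0.082 0.215] [ 28.  19. -49.  94.  15.  74. -24.] [0.555 0.082 0.215] [180.  -0.  -0.] err 0.0 n 7
   [0.555 0.082 0.125] [ 26.  24. -47. 100.  19.  65. -28.] [0.555 0.082 0.125] [180.  -0.  -0.] err 0.0 n 4
   [0.555 0.153 0.125] [ 19.  26. -48.  98.  21.  66. -35.] [0.555 0.153 0.125] [180.  -0.  -0.] err 0.0 n 3
   [0.555 0.153 0.25 ] [ 21.  20. -51.  89.  15.  79. -31.] [0.555 0.153 0.25 ] [180.  -0.  -0.] err 0.0 n 6
   [0.45 0.1  0.3 ] [ 34.  -0. -51. 100.  -0.  81. -17.] [0.45 0.1  0.3 ] [-180.    0.   -0.] err 0.0 n 6
```

Call:
{"op": "move_arm", "data": {
  "commands": [0,0,-0.15,0,0,0,70,0,0,-0.4,0,0,0,80,0,0,-0.5,0,0,0,80,0,0,-0.5,0,0,0,80,0,0,-0.45,0,0,0,80]
}}

```text
time: 27.35
tcp_pos: [0.556, 0.2542, 0.2177]
ee_rot: [-180.0, -0.2, -0.2]
contact_force: [-0.4, -0.4, 0.6]
grip_width: 0.0803
```

Call:
{"op": "move_arm", "data": {
  "commands": [0,0.25,0,0,0,0,80,0,0.5,0,0,0,0,80,0,0.6,0,0,0,0,80,0,0.6,0,0,0,0,80,0,0.6,0,0,0,0,80,0,0.5,0,0,0,0,80,0,0.3,0,0,0,0,80,0,0.09,0,0,0,0,80,0,0,0,0,0,0,80]
}}

```text
time: 28.48
tcp_pos: [0.5549, 0.0824, 0.2152]
ee_rot: [180.0, -0.1, -0.2]
contact_force: [0.2, 0.2, 0.3]
grip_width: 0.0798
```

```bash
python3 look.py 17; python3 m6.py 17 .1065 .254; python3 - <<'E'
from h import *
im,d,c=load('w17.png'); P=pts(d,c)
z=P[...,2]; m=(d>0)&(abs(z-.145)<.004)&(abs(P[...,0]-.556)<.06)&(P[...,1]<.2)
n,l,s,ce=cv2.connectedComponentsWithStats(m.astype(np.uint8))
for i in range(1,n):
    if s[i,4]>100: q=P[l==i]; print(ce[i],s[i,4],cv2.minAreaRect(q[:,:2].astype(np.float32)),q.min(0),q.max(0))
E
```

```text
28.475 [0.5549 0.0824 0.2152] [ 1.7999e+02 -6.0000e-02 -2.4000e-01] [0.2 0.2 0.3] 0.07982746442603751 [ 28.  19. -50.  94.  15.  74. -24.]
w17.png 2853 at0 [0.5551 0.254  0.1078] ends [0.555  0.1896 0.1075] [0.5551 0.2275 0.1077] mid [0.555  0.2086 0.1076] len 0.0379 e 0.00042 pitch 0.25 yaw-90 -0.03
s17.png 496 at0 [0.5546 0.254  0.1057] ends [0.5545 0.1922 0.1059] [0.5547 0.32   0.1055] mid [0.5546 0.2561 0.1057] len 0.1278 e 0.00104 pitch -0.18 yaw-90 -0.09
[283.8328353  230.55211812] 5689 ((0.5544804930686951, 0.0833723172545433), (0.059750035405159, 0.04413065314292908), 89.76303100585938) [0.53230337 0.05350301 0.14101186] [0.57665001 0.11324743 0.14863595]
```

View pics/w17.png

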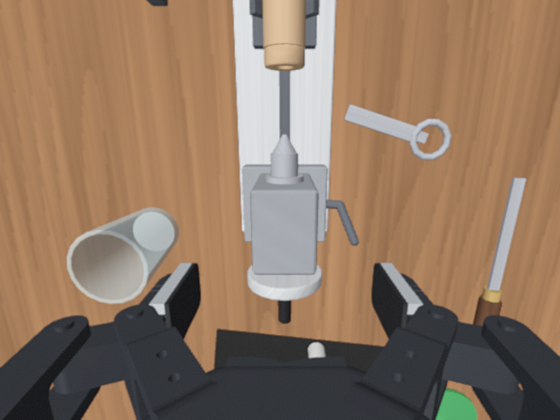

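View pics/s17c.png

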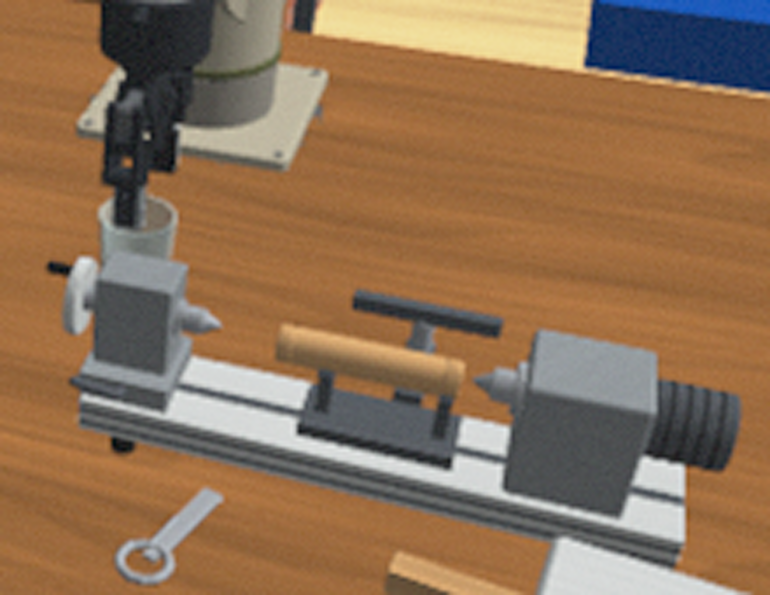

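Call:
{"op": "move_arm", "data": {
  "commands": [-0.01,-0.02,0.25,0,0,0,80,0,0,0.5,0,0,0,80,0,0,0.5,0,0,0,80,0,0,0.35,0,0,0,80,0,0,0.18,0,0,0,70,0,0,0,0,0,0,55,0,0,0,0,0,0,48],
  "grip_force": 40
}}

```text
time: 29.45
tcp_pos: [0.5551, 0.083, 0.1269]
ee_rot: [180.0, -0.1, -0.3]
contact_force: [-0.2, -0.3, 0.4]
grip_width: 0.0481
```

Call:
{"op": "move_arm", "data": {
  "commands": [0,0,0,0,0,0,42,0,0,0,0,0,0,36,0,0,0,0,0,0,36],
  "grip_force": 40
}}

```text
time: 29.82
tcp_pos: [0.554, 0.083, 0.127]
ee_rot: [179.9, 0.0, -0.3]
contact_force: [-7.4, -0.7, 7.2]
grip_width: 0.0435
```

Call:
{"op": "move_arm", "data": {
  "commands": [0,-0.05,0,0,0,0,36,0,-0.15,0,0,0,0,36,0,-0.2,0,0,0,0,36,0,-0.2,0,0,0,0,36,0,-0.15,0,0,0,0,36,0,-0.05,0,0,0,0,36,0,0,0,0,0,0,36]
}}

```text
time: 30.7
tcp_pos: [0.5542, 0.1224, 0.1271]
ee_rot: [179.9, 0.0, -0.3]
contact_force: [-7.8, -3.9, 8.6]
grip_width: 0.0436
```

```bash
python3 look.py 18; python3 m6.py 18 .1065 .254
```

```text
30.7 [0.5542 0.1224 0.1271] [ 1.7987e+02  1.0000e-02 -2.6000e-01] [-7.8 -3.9  8.6] 0.04359983755532225 [ 22.  25. -48.  99.  20.  65. -32.]
w18.png 8491 at0 [0.5553 0.254  0.1079] ends [0.555  0.1901 0.1075] [0.5553 0.2374 0.1078] mid [0.5551 0.2138 0.1076] len 0.0473 e 0.00035 pitch 0.35 yaw-90 -0.31
s18.png 499 at0 [0.5543 0.254  0.1055] ends [0.554  0.192  0.1054] [0.5546 0.3206 0.1056] mid [0.5543 0.2563 0.1055] len 0.1286 e 0.00097 pitch 0.07 yaw-90 -0.27
```

View pics/w18.png

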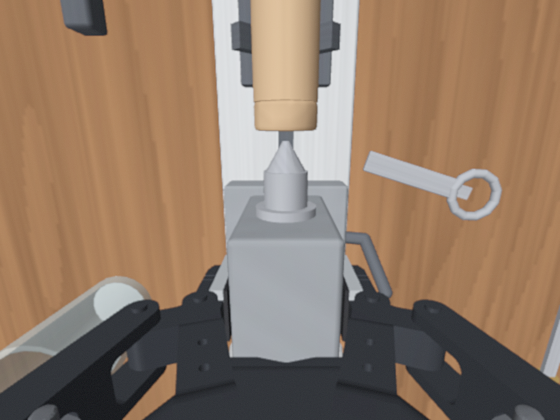

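Call:
{"op": "move_arm", "data": {
  "commands": [0,-0.05,0,0,0,0,36,0,-0.05,0,0,0,0,36,0,-0.05,0,0,0,0,36,0,-0.05,0,0,0,0,36,0,-0.05,0,0,0,0,36,0,-0.05,0,0,0,0,36,0,-0.05,0,0,0,0,36,0,-0.05,0,0,0,0,36]
}}

```text
time: 31.8
tcp_pos: [0.5543, 0.1416, 0.1271]
ee_rot: [179.8, 0.0, -0.3]
contact_force: [-9.3, -6.5, 10.6]
grip_width: 0.0434
```

```bash
python3 look.py 19; python3 m6.py 19 .1075 .264
```

```text
31.8 [0.5543 0.1416 0.1271] [ 1.7981e+02  2.0000e-02 -3.0000e-01] [-9.3 -6.5 10.6] 0.04344951893425784 [ 20.  26. -48.  98.  21.  66. -34.]
w19.png 9766 at0 [0.555  0.264  0.1083] ends [0.5547 0.2018 0.108 ] [0.5549 0.2562 0.1083] mid [0.5548 0.229  0.1081] len 0.0544 e 0.00035 pitch 0.32 yaw-90 -0.21
s19.png 513 at0 [0.5542 0.264  0.1063] ends [0.5536 0.1919 0.1062] [0.5547 0.3325 0.1064] mid [0.5541 0.2622 0.1063] len 0.1406 e 0.00105 pitch 0.06 yaw-90 -0.46
```

View pics/w19.png

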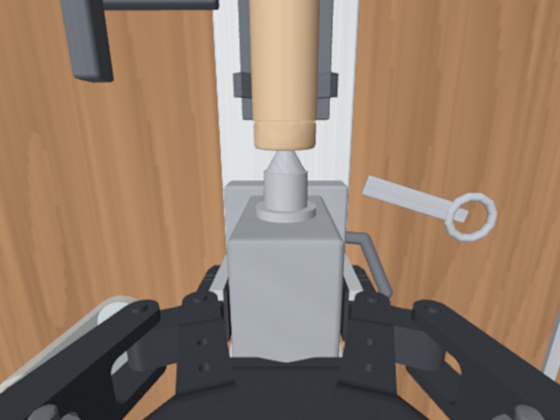

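View pics/s19c.png

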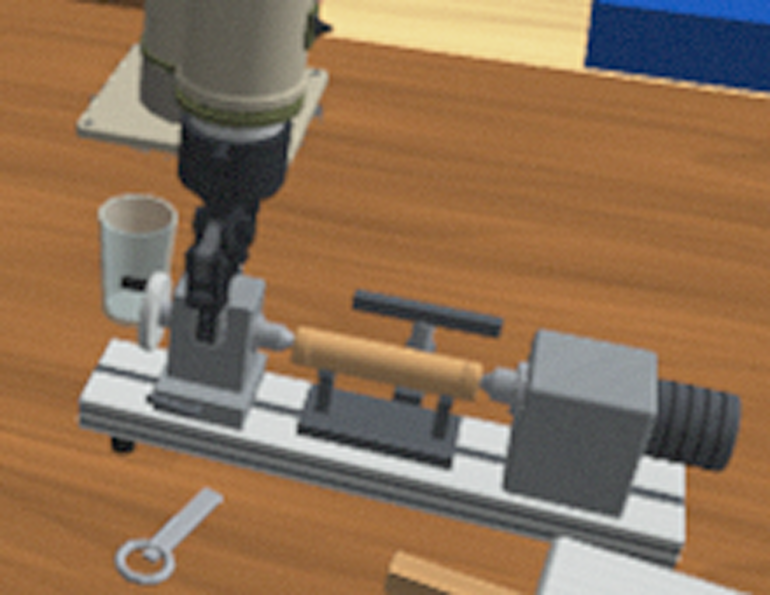

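Call:
{"op": "move_arm", "data": {
  "commands": [0,-0.03,0,0,0,0,36,0,-0.03,0,0,0,0,36,0,-0.03,0,0,0,0,36,0,-0.03,0,0,0,0,36,0,-0.03,0,0,0,0,36]
}}

```text
time: 32.52
tcp_pos: [0.5543, 0.1491, 0.1271]
ee_rot: [179.8, 0.0, -0.3]
contact_force: [-9.0, -6.7, 10.2]
grip_width: 0.0437
```

Call:
{"op": "move_arm", "data": {
  "commands": [0,-0.02,0,0,0,0,36,0,-0.02,0,0,0,0,36,0,0,0,0,0,0,36]
}}

```text
time: 32.9
tcp_pos: [0.5543, 0.151, 0.1271]
ee_rot: [179.8, 0.0, -0.3]
contact_force: [-10.4, -6.2, 10.8]
grip_width: 0.0432
```

```bash
python3 look.py 20; python3 m6.py 20 .1095 .269
```

```text
32.9 [0.5543 0.151  0.1271] [ 1.798e+02  2.000e-02 -3.000e-01] [-10.4  -6.2  10.8] 0.043239980208184446 [ 19.  26. -48.  98.  21.  66. -35.]
w20.png 10803 at0 [0.5554 0.269  0.1111] ends [0.5551 0.2063 0.1109] [0.5554 0.2647 0.1111] mid [0.5553 0.2355 0.111 ] len 0.0584 e 0.00035 pitch 0.23 yaw-90 -0.3
s20.png 533 at0 [0.5544 0.269  0.109 ] ends [0.5534 0.1886 0.1096] [0.5552 0.337  0.1086] mid [0.5543 0.2628 0.1091] len 0.1484 e 0.00099 pitch -0.39 yaw-90 -0.68
```

View pics/s20c.png

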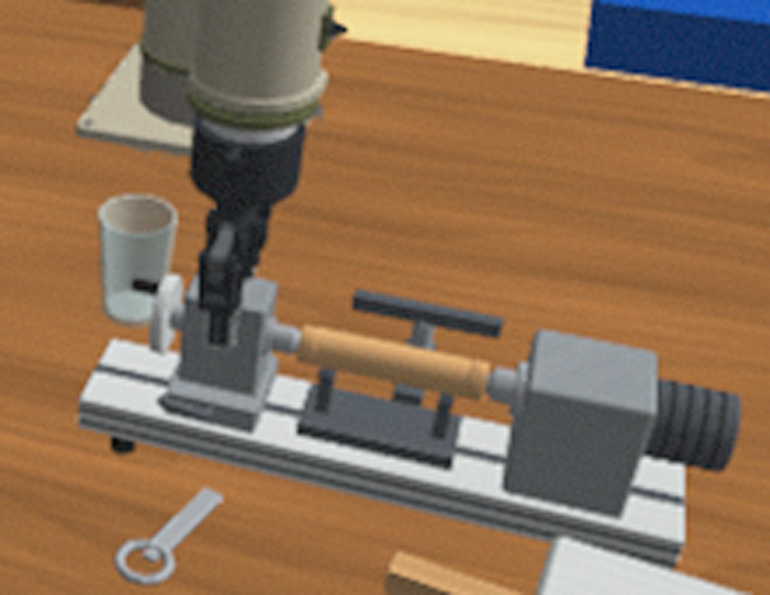

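Call:
{"op": "move_arm", "data": {
  "commands": [0,-0.015,0,0,0,0,36,0,0,0,0,0,0,36]
}}

```text
time: 33.25
tcp_pos: [0.5543, 0.1513, 0.127]
ee_rot: [179.8, 0.0, -0.3]
contact_force: [-10.4, -9.6, 12.0]
grip_width: 0.0439
```

Call:
{"op": "move_arm", "data": {
  "commands": [0,-0.015,0,0,0,0,36,0,0,0,0,0,0,36]
}}

```text
time: 33.5
tcp_pos: [0.5543, 0.1515, 0.127]
ee_rot: [179.7, 0.0, -0.3]
contact_force: [-11.8, -10.9, 12.6]
grip_width: 0.0435
```

Call:
{"op": "move_arm", "data": {
  "commands": [0,-0.02,0,0,0,0,36,0,0,0,0,0,0,36],
  "grip_force": 60
}}

```text
time: 33.75
tcp_pos: [0.5543, 0.1518, 0.1271]
ee_rot: [179.7, 0.1, -0.4]
contact_force: [-11.8, -14.2, 14.9]
grip_width: 0.0436
```

Call:
{"op": "move_arm", "data": {
  "commands": [0,-0.02,0,0,0,0,36,0,0,0,0,0,0,36]
}}

```text
time: 34.0
tcp_pos: [0.5543, 0.152, 0.1271]
ee_rot: [179.6, 0.1, -0.4]
contact_force: [-14.2, -16.7, 16.4]
grip_width: 0.0438
```

```bash
python3 look.py 21; python3 m6.py 21 .1095 .269
```

```text
34.0 [0.5543 0.152  0.1271] [ 1.7959e+02  7.0000e-02 -3.8000e-01] [-14.2 -16.7  16.4] 0.04380126380082274 [ 18.  26. -48.  98.  21.  66. -36.]
w21.png 10879 at0 [0.5554 0.269  0.1111] ends [0.5551 0.2069 0.111 ] [0.5554 0.2655 0.1111] mid [0.5553 0.2362 0.111 ] len 0.0586 e 0.00035 pitch 0.17 yaw-90 -0.28
s21.png 532 at0 [0.5547 0.269  0.1092] ends [0.554  0.2084 0.1094] [0.5555 0.3399 0.109 ] mid [0.5547 0.2741 0.1092] len 0.1316 e 0.00106 pitch -0.17 yaw-90 -0.66
```

View pics/w21.png

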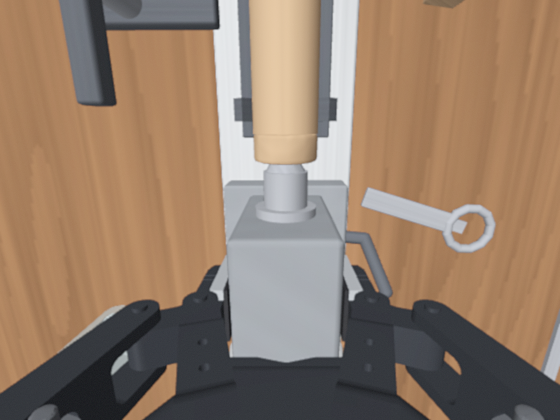

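Call:
{"op": "move_arm", "data": {
  "commands": [0,-0.03,0,0,0,0,36,0,0,0,0,0,0,36]
}}

```text
time: 34.35
tcp_pos: [0.5543, 0.1524, 0.1271]
ee_rot: [179.5, 0.1, -0.4]
contact_force: [-15.6, -21.0, 19.8]
grip_width: 0.0434
```

Call:
{"op": "move_arm", "data": {
  "commands": [0,0.04,0,0,0,0,36,0,0,0,0,0,0,36,0,0,0,0,0,0,46,0,0,0,0,0,0,58,0,0,0,0,0,0,75,0,0,0,0,0,0,80]
}}

```text
time: 35.1
tcp_pos: [0.555, 0.1555, 0.1261]
ee_rot: [180.0, -0.1, -0.2]
contact_force: [-0.4, 0.7, 0.8]
grip_width: 0.0801
```

```bash
python3 look.py 22; python3 m6.py 22 .1095 .269
```

```text
35.1 [0.555  0.1555 0.1261] [ 1.7999e+02 -6.0000e-02 -2.5000e-01] [-0.4  0.7  0.8] 0.08010492685300785 [ 18.  26. -48.  98.  21.  66. -36.]
w22.png 11456 at0 [0.5554 0.269  0.1112] ends [0.5551 0.2069 0.111 ] [0.5554 0.2688 0.1112] mid [0.5552 0.2379 0.1111] len 0.062 e 0.00035 pitch 0.17 yaw-90 -0.32
s22.png 528 at0 [0.5546 0.269  0.109 ] ends [0.554  0.1979 0.1089] [0.5553 0.3401 0.1091] mid [0.5546 0.269  0.109 ] len 0.1422 e 0.00104 pitch 0.05 yaw-90 -0.53
```

View pics/w22.png

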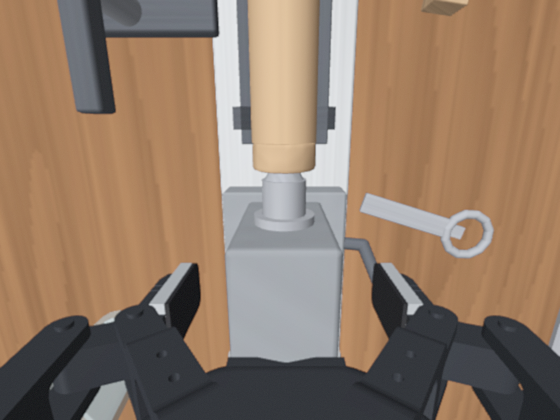

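Call:
{"op": "move_arm", "data": {
  "commands": [0,0,-0.2,0,0,0,80,0,0,-0.5,0,0,0,80,0,0,-0.6,0,0,0,80,0,0,-0.6,0,0,0,80,0,0,-0.5,0,0,0,80,0,0,-0.2,0,0,0,80,0,0,0,0,0,0,80]
}}

```text
time: 36.08
tcp_pos: [0.555, 0.1555, 0.2564]
ee_rot: [180.0, -0.1, -0.3]
contact_force: [-0.3, 0.0, -0.8]
grip_width: 0.0795
```

```bash
python3 look.py 23; python3 m6.py 23 .1095 .269; python3 m5.py 23; python3 - <<'E'
from h import *
for fn in ['w23.png','t23.png']:
    im,d,c=load(fn); P=pts(d,c)
    z=P[...,2]; m=(d>0)&(abs(z-.145)<.004)&(abs(P[...,0]-.556)<.06)&(P[...,1]<.2)&(P[...,1]>.05)
    n,l,s,ce=cv2.connectedComponentsWithStats(m.astype(np.uint8))
    for i in range(1,n):
        if s[i,4]>100: q=P[l==i]; print(fn,ce[i],s[i,4],cv2.minAreaRect(q[:,:2].astype(np.float32)))
    q=P[(d>0)&(abs(P[...,0]-.555)<.004)&(z>.09)]
    for y in np.arange(.2,.34,.004):
        s=q[abs(q[:,1]-y)<.002]
        if len(s): print(round(y,3),s[:,2].max().round(4),end='; ')
    print()
E
```

```text
36.075 [0.555  0.1555 0.2564] [ 1.7998e+02 -1.0000e-01 -2.7000e-01] [-0.3  0.  -0.8] 0.0795306155569274 [ 21.  20. -51.  89.  15.  79. -32.]
w23.png 5173 at0 [0.5552 0.269  0.1111] ends [0.5548 0.2065 0.1111] [0.5555 0.3119 0.1111] mid [0.5552 0.2592 0.1111] len 0.1053 e 0.00037 pitch 0.01 yaw-90 -0.34
s23.png 536 at0 [0.5546 0.269  0.1089] ends [0.5542 0.2081 0.1089] [0.5551 0.3433 0.109 ] mid [0.5546 0.2757 0.1089] len 0.1352 e 0.00105 pitch 0.03 yaw-90 -0.39
36.175 [0.55448637 0.15517785 0.25515665] [ 1.79951098e+02  1.45012021e-02 -2.60856433e-01] [-0.3080578  -0.27271228  0.5386436 ] [ 21.  20. -51.  89.  15.  79. -32.]
0.3875208004179157 93.30094312061163
tab [329.3 181.5] 46 [ 0.6889 -0.1846  0.0415] r 0.1216 ang 22.78
tab [378.5 184.7] 49 [ 0.6734 -0.3051  0.0416] r 0.1213 ang -37.25
tab [302.2 221.5] 45 [ 0.5923 -0.1108  0.0414] r 0.1219 ang 82.69
tab [402.4 228.1] 45 [ 0.5615 -0.352   0.0413] r 0.1213 ang -97.22
tab [325.3 266.6] 48 [ 0.4799 -0.1582  0.0415] r 0.1216 ang 142.82
tab [376.  270.1] 47 [ 0.4643 -0.2781  0.0408] r 0.1216 ang -157.59
w23.png [285.08597621 218.85505451] 4036 ((0.5546818971633911, 0.15211094915866852), (0.05995776504278183, 0.0439840666949749), 89.67733764648438)
0.2 0.1222; 0.204 0.121; 0.208 0.1261; 0.212 0.1261; 0.216 0.126; 0.22 0.1265; 0.224 0.127; 0.228 0.1264; 0.232 0.1264; 0.236 0.1265; 0.24 0.1263; 0.244 0.1262; 0.248 0.1269; 0.252 0.1262; 0.256 0.1267; 0.26 0.1272; 0.264 0.1263; 0.268 0.1268; 0.272 0.1266; 0.276 0.1264; 0.28 0.1266; 0.284 0.1261; 0.288 0.1266; 0.292 0.1264; 0.296 0.1268; 0.3 0.1262; 0.304 0.1266; 0.308 0.1262; 0.312 0.1245; 
0.2 0.627; 0.204 0.625; 0.208 0.6252; 0.308 0.1293; 0.312 0.1292; 0.316 0.1262; 0.32 0.1278; 0.324 0.1251; 0.328 0.1302; 0.332 0.1256; 0.336 0.1225;
```

View pics/w23.png

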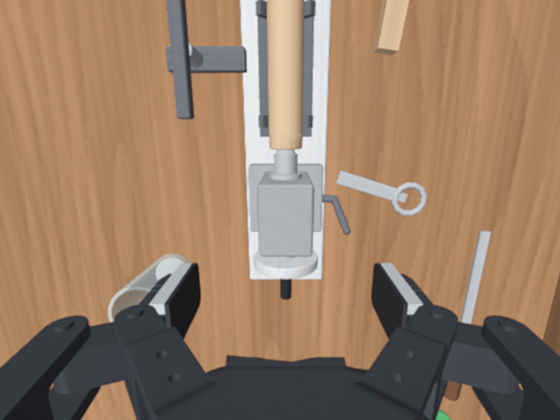

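View pics/s23.png

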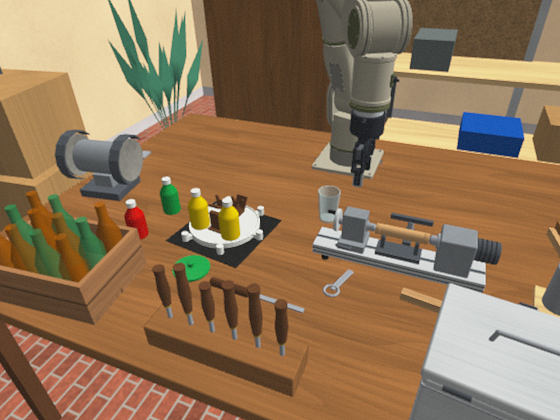

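View pics/t23.png

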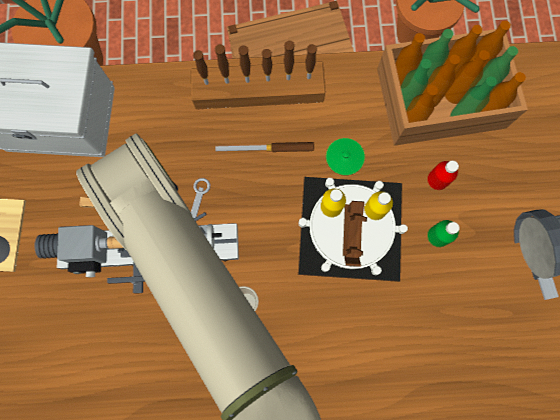

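```bash
python3 - <<'E'
from workcell import r
print(r.sign_off(), r.get_obs()['time'])
E
```

```text
the job is handed in; nothing more can be done
the job is handed in; nothing more can be done
```

The job is handed in, with the blank seated between the cone centres. The last check, at about 36 s of the 72 s, was taken with the gripper open and clear.

**What I did:** I turned the table about 143° by a rim tab, lifted the blank off the stand and laid it on the V rests. The tailstock was already fully back, so I did not draw it back. I then slid it up by its block until the push force rose to 21 N, and released.

**Last checks:**
- **Turntable:** the tabs average 22.7° against a target of 22.6°, so the stand's foot is within about 0.2° of square to the mat's front edge.
- **Bottles:** both yellow bottles are standing, and everything else looks where it was in the scene and top pictures.
- **Blank:** it is 3.4 mm higher than when it lay on the rests, where 3.5 mm is expected, and it is level.
- **Cone centres:** the tips are about 112–113 mm apart, where 113 mm is expected, and the cones are about 8 mm into the bore.

**What went wrong or disagreed:**
- On the way to the lathe the arm ran up to two joint limits with the blank held, and I had to back it out by another route. The joints read just inside their ranges when it stopped. The wrist force reading reached about 27 N during that move, below the limit.
- The tailstock's measured travel was 69 mm against the expected 71 mm. I put that down to a starting position slightly off zero and camera error.

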